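Refill the rainwater tablet doser under the laundry tub

ROBOT

A 7-joint arm with a two-finger parallel gripper is mounted at the origin on the work surface. World frame = base frame: x ahead of the robot, y to its left, z up, the work surface at z = 0. Lengths are in m, angles in rad, forces in N, time in s.
With the tool pointing down it reaches from about 0.375 to 0.925 m from the base axis. Payload 3.1 kg.
Tool frame: the origin (TCP) lies between the finger pads; the fingertips stand ahead of it and the grasp point (between the pads) is the TCP (env.tcp_to_tips is the x of the fingertips in the tool frame, in m); x points along the fingers, z is the direction in which the jaws open and shut, and the axes are right-handed (so a half turn about x gives the same grasp; the last joint's range is limited). The gripper opens to 85 mm and grips with 20 to 120 N. Pads are 22 mm wide; open, the fingers measure 114 mm over their backs; the gripper's body (76 mm by 85 mm) begins 54 mm behind the grasp point. The pads swing forward as they close: fully open they stand 13 mm farther back than shut.
Start: joints at [1.091, 0.383, 0.044, 1.598, -0.018, 1.161, -0.05], TCP at [0.242, -0.603, 0.25] pointing down, gripper open.
Joint ranges: [-2.61, 2.61], [-0.41, 2.15], [-1.48, 1.57], [0, 2.5], [-1.57, 4.71], [0.05, 1.97], [-2.85, 2.85]. Speed limits (rad/s): [2.79, 2.79, 3.14, 3.14, 3.14, 3.14, 3.14].

INTERFACE

Orientations are given as [roll, pitch, yaw] about the fixed x, y, z axes, in that order (R = Rz(yaw) Ry(pitch) Rx(roll)).
In Python, from workcell import env, inverse_kinematics, get_image, camera_info, order, status gives the robot as it stands. Calls block until the motion is done:
- env.move_to(position, orientation): joint-space move of the TCP to a pose.
- env.move_l(position, attitude=None, vel=0.15, force_limit=None): straight line of the TCP; attitude=None keeps the orientation; vel is the mean speed in m/s. With force_limit (N) it stops when the force on the tool has changed by that much, and returns True; else False.
- env.move_j(angles): joint-space move.
- env.move_gripper(opening, f_grip=None): finger opening in m; f_grip is the grip in N (None keeps the last); returns when the fingers have stopped.
- env.dwell(seconds).
- inverse_kinematics(position, orientation): joint angles nearest the present ones, or None.
- get_image(name): name is "scene" or "top" or "wrist"; returns the picture (384x512x3 uint8, red, green, blue); there is no depth.
- camera_info(name): a dict with "fx", "fy", "cx", "cy" (pixels), "dist_coeffs" ([k1, k2, p1, p2, k3] as OpenCV has them; the pictures are not rectified), "R" (3x3) and "t" (3): a world point X has camera coordinates R X + t; the wrist camera has in their place "tool_from_camera" (4x4, takes a point from camera to tool coordinates, whose origin is the TCP and whose axes are the tool frame's). Camera axes: x right, y down, z forward; pixel columns grow to the right and rows downward; lengths in m; the calibration is good to about 2 mm. A picture is of the moment at which its call begins: read the wrist's pose just before it. camera_info takes no time and is no camera call.
A pose or a line that the arm cannot do raises env.PlanningError and nothing moves.
- order.job_done(): hands the job in, once; it reports no verdict.
Readings, each from a call of its own:
- status.current_time(): time.
- status.current_joints(): joint angles.
- status.current_dq(): joint speeds.
- status.current_effort(): joint torques, N m.
- status.current_ee_pos(): TCP position.
- status.current_eef_rot(): TCP orientation.
- status.current_wrist_force(): force on the tool from outside, world axes, zero at the start.
- status.current_wrist_torque(): the same for the moment, N m.
- status.current_width(): finger opening in m.
Only numpy, scipy, OpenCV 4.12 (cv2) and the standard library are available. Lean on these libraries where they do the work, as an engineer would, in place of code of your own. Each camera call takes 0.05 s, during which the arm holds its last target.

TASK

Refill the rainwater doser: roll its edge thumbwheel fully shut, then unlock the bayonet lid (push down and turn) and take it off. Put every white tablet lying on the concrete into the pot, refit the lid so that it clicks home, and only then roll the thumbwheel back up until its white line stands at the long middle mark. Leave the other things on the floor where they are.

Things in the scene. Friction and masses are not known exactly. Their poses are not given: they have to be found in the camera images.
- mouth (a point): centre of the round mouth of the fixed grey doser (pot 166 mm across; beside it, on its -y side, a valve block with the thumbwheel), level with the top of the hard rim, 120 mm above the concrete; z up; this frame is the doser's. Mouth 120 mm across, pot inside 144 mm across, its floor 112 mm below this point. A 10 mm thick rim runs round the mouth.
- slot (a point): one of two opposite slots in the mouth's rim for the lid's lugs (the other straight across): 26 mm wide, out to 71 mm from the centre; the point is 66 mm from the centre at the rim's top, +75 deg from the doser's x axis (counter-clockwise from above). A raised rib on the collar's outside stands below each slot.
- seal (a joint): travel, m, of the springy black rubber seal ring round the mouth (147 to 164 mm across): 0 free, its top then 15 mm above point mouth; 0.004 under the locked lid; 0.012 fully down. It resists with 2 N at first touch, 7 N at 4 mm, 12 N at 8 mm, 18 N at 12 mm. The lid's cap rests on it.
- lid_grip (a point): middle of the upright bar grip of the loose grey lid (166 mm across, 75 mm high, about 240 g). Bar: 24 mm thick (lid y), 96 mm long (lid x), top 19 mm above the point, cap 19 mm below it. Starts locked on the pot: bar along the doser's x axis, point 42 mm above point mouth. Off the pot it stands upright on its flat underside, 56 mm below the point. Works either way round (half turn).
- lug (a point): one of the lid's two lugs at the foot of its 113 mm wide, 25 mm deep plug, under the two ends of the bar (lid +x and -x): 16 mm wide, 8 mm high, reaching 68 mm from the centre; point at a lug's outer top edge. Locked, they sit in 4 mm deep pockets under the rim, held up by the seal. Unlock: push down 6 to 8 mm (13 to 15 N), turn counter-clockwise from above 75 deg to a stop, lift.
- lid: the lid itself, origin at the centre of its flat underside. To fit: set it on with bar and lugs over the slots; it rests on the free seal with point lid_grip 46 mm above point mouth. Push down 9 to 11 mm from there (about 15 N), turn clockwise from above 75 deg to a stop (bar along the doser's x axis) and let go: it springs up 4 mm into the pockets.
- wheel_top (a point): top of the thumbwheel's rim, 104 mm above the concrete, on the doser's valve block (68 mm in x, 124 mm in y, 56 mm high); doser frame. Black ribbed wheel, 80 mm diameter, 28 mm wide, axle along doser x, 40 mm below this point. It stands only 3 mm out of the round grey guards beside it (13 mm thick each), so it cannot be pinched: press a fingertip on top, 4 to 10 N, and stroke along doser y.
- wheel (a joint): thumbwheel angle, rad: 0 shut (stop), 2.0 fully open (stop). Grows as the top of the rim is stroked towards the pot (doser +y), 1 rad per 40 mm of stroke; 1.3 N at the rim turns it and it stays where left. A white line runs across its rim; of five marks on the guards the middle one, at the very top, is longer and white (line there = 1.0); the end mark away from the pot is shut.
- tablet1_center (a point): white dosing tablet, a plain flat disc 56 mm across and 20 mm thick, about 90 g; the point is its centre, z is its flat axis. Two to four tablets lie flat on the concrete; the others are absent.
- tablet2_center (a point): white dosing tablet, a plain flat disc 56 mm across and 20 mm thick, about 90 g; the point is its centre, z is its flat axis. Two to four tablets lie flat on the concrete; the others are absent.
- tablet3_center (a point): white dosing tablet, a plain flat disc 56 mm across and 20 mm thick, about 90 g; the point is its centre, z is its flat axis. Two to four tablets lie flat on the concrete; the others are absent.
- tablet4_center (a point): white dosing tablet, a plain flat disc 56 mm across and 20 mm thick, about 90 g; the point is its centre, z is its flat axis. Two to four tablets lie flat on the concrete; the others are absent.
- tin_mid (a point): bystander: hard plastic peg tin, 96 mm (x) by 136 mm (y), 63 mm high; point at its centre, 30 mm up
- block_mid (a point): bystander among the tablets: wooden scrubbing block with bristles, 100 mm (x) by 52 mm (y), 38 mm high; point at its centre, 19 mm up
- jar_mid (a point): bystander: glass jar on its side, 135 mm (x) by 70 mm (y), 70 mm high; point at its centre, 35 mm up
- hook_mid (a point): bystander: chrome hook lying flat, 125 mm (x) by 95 mm (y), 8 mm high; point near its middle, 4 mm up
- spanner_mid (a point): bystander: steel spanner lying flat, 170 mm long in x, 40 mm wide; point near its middle
Not all that is in view belongs to the job. What is shaped like the part that bears tablet3_center but purple or yellow is not meant. Leave any purple look-alike of the part that bears tablet1_center alone.

How it is judged:
On the way, in this order (a step that is already met when the one before it is completed fails the run):
1. the thumbwheel is rolled shut while the lid is still locked (value of joint wheel below 0.09 rad and z of lid_grip in the frame of mouth between 0.038 and 0.0443 m and horizontal distance between lid_grip and mouth below 0.008 m and angle between the x axis of lid_grip and the x axis of mouth, either way round below 0.12 rad), for 0.2 s.
2. the lid is taken off the pot, the wheel still shut (value of joint wheel below 0.09 rad and horizontal distance between lid_grip and mouth above 0.12 m), for 0.2 s.
3. every tablet is in the pot, the lid still off and the wheel shut (value of joint wheel below 0.09 rad and horizontal distance between each of tablet1_center, tablet2_center, tablet3_center, tablet4_center and mouth below 0.065 m and z of each of tablet1_center, tablet2_center, tablet3_center, tablet4_center in the frame of mouth below -0.025 m and horizontal distance between lid_grip and mouth above 0.1 m), for 0.2 s.
4. the lid is locked home again, the wheel still shut (all of step 1 and horizontal distance between each of tablet1_center, tablet2_center, tablet3_center, tablet4_center and mouth below 0.065 m and z of each of tablet1_center, tablet2_center, tablet3_center, tablet4_center in the frame of mouth below -0.025 m), for 0.2 s.
At the end, for the whole second after the job is handed in: Every tablet present is in the pot; the lid is locked (bar along the doser's x axis within 0.12 rad, centred within 8 mm, sprung up into its pockets, 38 to 44 mm above the rim) and at rest; the thumbwheel stands within 0.13 rad (5 mm of rim) of the long middle mark (horizontal distance between each of tablet1_center, tablet2_center, tablet3_center, tablet4_center and mouth below 0.065 m and z of each of tablet1_center, tablet2_center, tablet3_center, tablet4_center in the frame of mouth below -0.025 m and z of lid_grip in the frame of mouth between 0.038 and 0.0443 m and horizontal distance between lid_grip and mouth below 0.008 m and angle between the x axis of lid_grip and the x axis of mouth, either way round below 0.12 rad and value of joint wheel between 0.87 and 1.13 rad and linear speed of lid below 0.02 m/s); the robot touches nothing.
It fails at once if the water is opened while the lid is off (value of joint wheel above 0.25 rad and (z of lid_grip in the frame of mouth above 0.05 m or horizontal distance between lid_grip and mouth above 0.05 m)).
It fails at once if a bystander is shifted by more than 4 cm (distance of any of tin_mid, block_mid, jar_mid, hook_mid, spanner_mid from where it was at the start of the episode above 0.04 m).
Of tablet1, tablet2, tablet3, tablet4 only 2 to 4 are there at a start; the rules pass over those that are not, and their reading is None.
At some moment in a run one of tablet1, tablet2, tablet3, tablet4 may be knocked a few centimetres aside while the robot is not near it.
Once in a run the grip may slacken for a moment while it holds something.
It also fails if it takes over 210 s, if anything falls off the work surface, if the arm or the gripper's body presses on something with over 40 N, if the wrist force passes 120 N, or if a joint passes its speed limit or range.

## Working session

There is one attempt and no reset: what is moved stays moved. The work goes in short steps, each a Python script; the robot and the scene stay as the last script left them, time stands still between calls to the robot, and variables do not carry over. Pictures are saved under pics/ and viewed, and the job is handed in when it is done.

```bash
ls; mkdir -p pics; cat > h.py <<'E'
import numpy as np, cv2
from workcell import env, inverse_kinematics, get_image, camera_info, order, status
def save(name,fn,crop=None,scale=1):
    im=get_image(name)
    im=im[:,:,::-1]
    cv2.imwrite('pics/raw_'+fn+'.png',im)
    if crop: x0,y0,x1,y1=crop; im=im[y0:y1,x0:x1]
    if scale!=1: im=cv2.resize(im,None,fx=scale,fy=scale,interpolation=cv2.INTER_CUBIC)
    cv2.imwrite('pics/'+fn+'.png',im)
def K(ci): return np.array([[ci['fx'],0,ci['cx']],[0,ci['fy'],ci['cy']],[0,0,1.]])
def ray(ci,px,R=None,t=None):
    u=cv2.undistortPoints(np.array([[px]],float),K(ci),np.array(ci['dist_coeffs'],float))[0,0]
    R=np.array(ci['R']) if R is None else R; t=np.array(ci['t']) if t is None else t
    d=R.T@np.array([u[0],u[1],1]); return -R.T@t, d/np.linalg.norm(d)
def atz(name,px,z):
    c,d=ray(camera_info(name),px); return c+d*(z-c[2])/d[2]
def rpy(r):
    from scipy.spatial.transform import Rotation as Ro
    return Ro.from_euler('xyz',r).as_matrix()
def wristRt(pos,rot):
    T=np.eye(4);T[:3,:3]=rpy(rot);T[:3,3]=pos
    W=np.linalg.inv(T@np.array(camera_info('wrist')['tool_from_camera'])); return W[:3,:3],W[:3,3]
def tri(rays):
    A=np.zeros((3,3));b=np.zeros(3)
    for c,d in rays:
        P=np.eye(3)-np.outer(d,d);A+=P;b+=P@c
    X=np.linalg.solve(A,b)
    return X,[np.linalg.norm((np.eye(3)-np.outer(d,d))@(X-c)) for c,d in rays]
def proj(name,X,R=None,t=None):
    ci=camera_info(name);R=np.array(ci['R']) if R is None else R; t=np.array(ci['t']) if t is None else t
    return cv2.projectPoints(np.array([X],float),cv2.Rodrigues(R)[0],t.astype(float),K(ci),np.array(ci['dist_coeffs'],float))[0][0,0]
E
python3 - <<'E'
from h import *
for n in('scene','top'):
    save(n,n+'0',scale=1.5); ci=camera_info(n); print(n,ci['fx'],-np.array(ci['R']).T@ci['t'],np.array(ci['R'])[2])
save('wrist','w0',scale=1.5)
print(status.current_ee_pos(),status.current_eef_rot(),env.tcp_to_tips,status.current_time(),camera_info('wrist'))
E
```

```text
pics
scene 416.810313764967 [ 0.94082304 -0.43059247  1.11548151] [-0.32903972  0.37431072 -0.86696271]
top 373.8246763819864 [0.44899304 0.01603782 1.1764503 ] [ 0.12422392 -0.02961961 -0.99181203]
[ 0.24194694 -0.60256276  0.24918881] [-3.09637686  1.56875275  1.99788663] 0.019 0.15 {'fx': 315.917014275886, 'fy': 315.917014275886, 'cx': 254.9446301842722, 'cy': 188.94336980618067, 'dist_coeffs': array([0.01824077, 0.        , 0.        , 0.        , 0.        ]), 'tool_from_camera': array([[ 2.07498587e-04, -3.14085856e-01,  9.49394561e-01,
        -1.22408530e-01],
       [ 1.18424527e-03, -9.49393838e-01, -3.14085876e-01,
         8.19808033e-02],
       [ 9.99999277e-01,  1.18948839e-03,  1.74956809e-04,
        -6.32373452e-04],
       [ 0.00000000e+00,  0.00000000e+00,  0.00000000e+00,
         1.00000000e+00]])}
```

View pics/scene0.png

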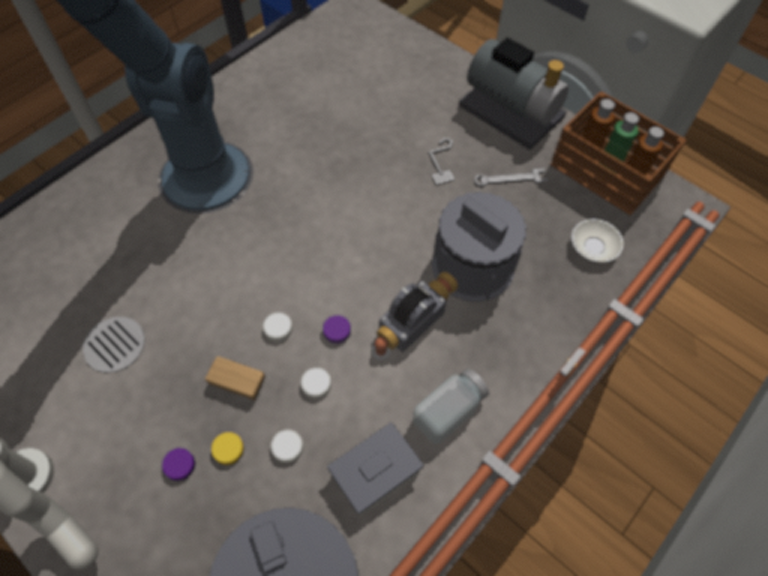

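View pics/top0.png

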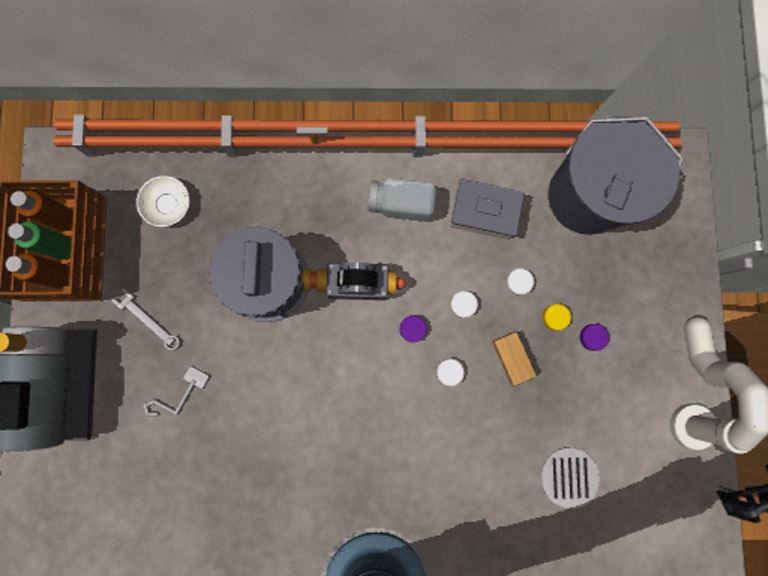

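View pics/w0.png

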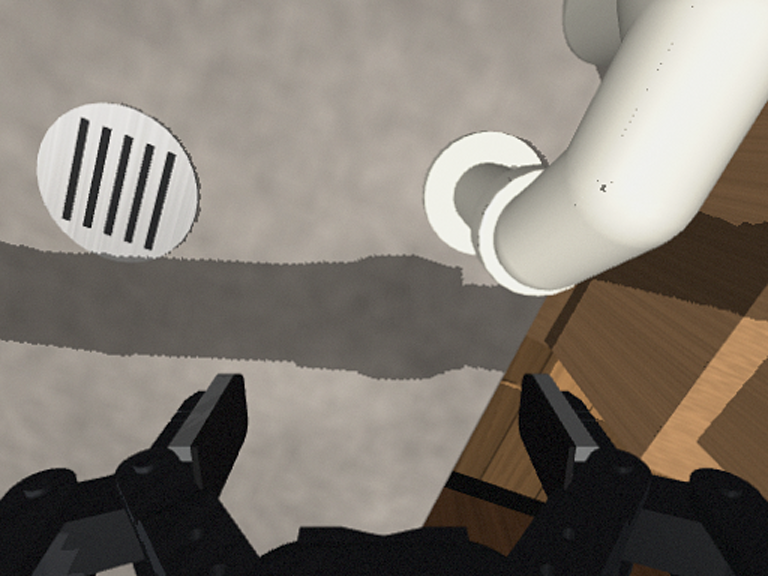

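The top view (1.5x pixels) shows three white discs of tablet size at (464,304), (520,281) and (450,372). In the scene view they are at (315,382), (286,446) and (277,327). The yellow disc (558,317), the purple ones (413,328) and (595,337), the dish (163,201), the drain (570,477) and the big bin lid don't fit the description. The doser is at (255,272), with its valve block to the right (-y). I'll confirm in crops.

```bash
python3 - <<'E'
import cv2
a=cv2.imread('pics/raw_top0.png');b=cv2.imread('pics/raw_scene0.png')
cv2.imwrite('pics/ct.png',cv2.resize(a[140:300,130:430],(780,416),interpolation=cv2.INTER_CUBIC)) #2.6
cv2.imwrite('pics/cs.png',cv2.resize(b[110:330,130:370],None,fx=2.7,fy=2.7,interpolation=cv2.INTER_CUBIC)[:600])
E
```

```text
(no output)
```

View pics/ct.png

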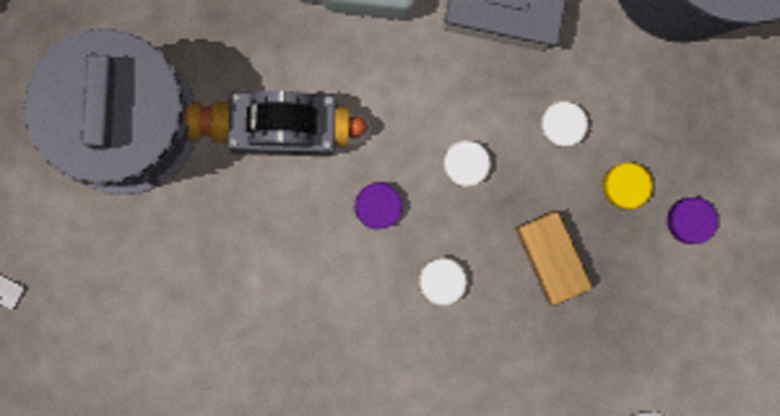

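View pics/cs.png

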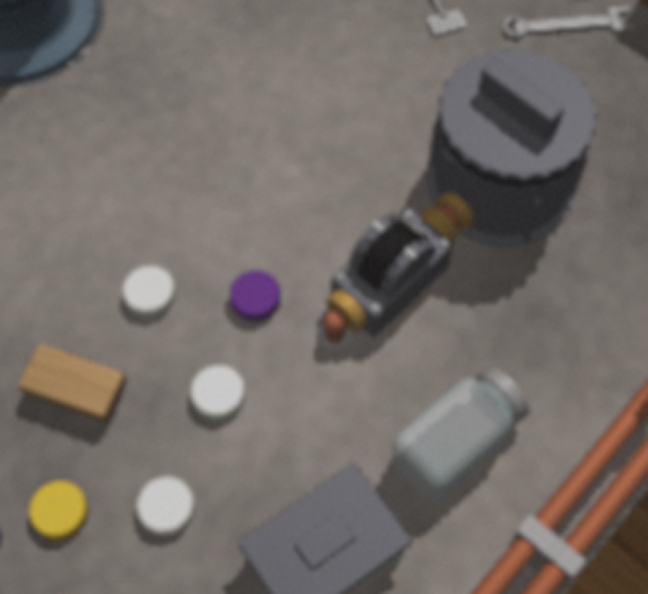

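```bash
python3 - <<'E'
from h import *
S=lambda p:(p[0]/2.7+130,p[1]/2.7+110); T=lambda p:(p[0]/2.6+130,p[1]/2.6+140)
def t2(n,a,b):
    X,e=tri([ray(camera_info('top'),T(a)),ray(camera_info('scene'),S(b))]); print(n,X.round(4),np.round(e,4))
t2('tabA',(467,162),(217,390));t2('tabB',(565,123),(165,505));t2('tabC',(444,281),(148,290))
t2('purp',(379,205),(255,294))
t2('bar',(96,101),(523,83))
for p in [(97.5,56),(94,145.5)]: print('bar ends',atz('top',T(p),.181))
for p in [(490,60),(557,106)]: print('bar ends s',atz('scene',S(p),.181))
print('wheel',atz('top',T((283,117)),.104)); t2('wheel',(283,117),(386,250))
t2('cap',(104,106),(517,113))
for p in [(232,93),(334,93),(333,148),(230,149)]: print('blk',atz('top',T(p),.056))
E
```

```text
tabA [ 0.5571 -0.1899  0.0168] [0.002 0.002]
tabB [ 0.6043 -0.3106  0.0153] [0.0026 0.0026]
tabC [ 0.4164 -0.1583  0.0134] [0.003 0.003]
purp [ 0.5069 -0.0828  0.0136] [0.0026 0.0026]
bar [0.6085 0.2221 0.1846] [0.0037 0.0037]
bar ends [0.65351572 0.21938254 0.181     ]
bar ends [0.56026667 0.22116497 0.181     ]
bar ends s [0.56534647 0.22835374 0.181     ]
bar ends s [0.65310212 0.22803329 0.181     ]
wheel [0.59943609 0.02857772 0.104     ]
wheel [0.6017 0.0279 0.0813] [0.0013 0.0013]
cap [0.6104 0.2232 0.1327] [0.0026 0.0026]
blk [0.634733   0.08837461 0.056     ]
blk [ 0.63414666 -0.03053248  0.056     ]
blk [ 0.56953059 -0.02865689  0.056     ]
blk [0.56915153 0.09055204 0.056     ]
```

```bash
cat >> h.py <<'E'
from scipy.spatial.transform import Rotation as Ro
def down(yaw):
    """tool x down; jaws (tool z) at world angle yaw+90deg; tool y = toward -(yaw dir)"""
    c,s=np.cos(yaw),np.sin(yaw)
    x=np.array([0,0,-1.]);z=np.array([-s,c,0]);y=np.cross(z,x)
    return Ro.from_matrix(np.c_[x,y,z]).as_euler('xyz')
def wray(px,pose):
    R,t=wristRt(*pose); return ray(camera_info('wrist'),px,R,t)
import json
def wshot(fn,crop=None,scale=1.5):
    p=(list(map(float,status.current_ee_pos())),list(map(float,status.current_eef_rot())))
    save('wrist',fn,crop,scale); json.dump(p,open('pics/'+fn+'.json','w')); return p
def wp(fn): return json.load(open('pics/'+fn+'.json'))
E
python3 - <<'E'
from h import *
for yaw in (0,-.02,np.pi):
  for P in [(.6,.03,.25),(.608,.223,.18),(.608,.223,.35)]:
    for d in (0,1.31):
        q=inverse_kinematics(P,down(yaw+d)); print(yaw,P,d,None if q is None else np.round(q,2))
E
```

```text
0 (0.6, 0.03, 0.25) 0 [ 0.47  0.38 -0.73  1.69  0.27  1.17  1.24]
0 (0.6, 0.03, 0.25) 1.31 [ 0.79  0.61 -1.24  1.68  0.6   1.29  2.32]
0 (0.608, 0.223, 0.18) 0 [ 0.28  0.65 -0.96  1.63  0.57  1.17  0.76]
0 (0.608, 0.223, 0.18) 1.31 [ 0.42  0.83 -1.25  1.62  0.81  1.3   1.92]
0 (0.608, 0.223, 0.35) 0 [ 0.2   0.44 -0.84  1.45  0.33  1.4   0.92]
0 (0.608, 0.223, 0.35) 1.31 [ 0.41  0.61 -1.24  1.44  0.58  1.5   2.07]
-0.02 (0.6, 0.03, 0.25) 0 [ 0.47  0.38 -0.73  1.69  0.27  1.17  1.22]
-0.02 (0.6, 0.03, 0.25) 1.31 [ 0.79  0.61 -1.24  1.68  0.6   1.29  2.3 ]
-0.02 (0.608, 0.223, 0.18) 0 [ 0.28  0.65 -0.96  1.63  0.57  1.17  0.74]
-0.02 (0.608, 0.223, 0.18) 1.31 [ 0.42  0.83 -1.25  1.62  0.81  1.3   1.9 ]
-0.02 (0.608, 0.223, 0.35) 0 [ 0.2   0.44 -0.84  1.45  0.32  1.4   0.9 ]
-0.02 (0.608, 0.223, 0.35) 1.31 [ 0.41  0.61 -1.24  1.44  0.58  1.5   2.05]
3.141592653589793 (0.6, 0.03, 0.25) 0 [ 0.29  0.34 -0.5   1.7   0.17  1.15 -1.83]
3.141592653589793 (0.6, 0.03, 0.25) 1.31 [ 0.37  0.35 -0.59  1.7   0.21  1.16 -0.54]
3.141592653589793 (0.608, 0.223, 0.18) 0 [ 0.15  0.57 -0.76  1.63  0.42  1.11 -2.29]
3.141592653589793 (0.608, 0.223, 0.18) 1.31 [ 0.28  0.65 -0.96  1.63  0.57  1.17 -1.08]
3.141592653589793 (0.608, 0.223, 0.35) 0 [ 0.25  0.46 -0.91  1.45  0.36  1.41 -2.24]
3.141592653589793 (0.608, 0.223, 0.35) 1.31 [ 0.28  0.48 -0.97  1.44  0.4   1.42 -0.96]<sys>:0: UserWarning: Gimbal lock detected. Setting third angle to zero since it is not possible to uniquely determine all angles.
```

```bash
python3 - 2>/dev/null <<'E'
from h import *
env.move_to((.6,-.15,.40),down(0))
env.move_to((.60,.03,.27),down(-.02)); print(wshot('wh1'))
env.move_to((.56,.08,.27),down(-.02)); wshot('wh2')
env.move_to((.60,.20,.38),down(-.02)); wshot('li1')
env.move_to((.56,.26,.36),down(-.02)); wshot('li2'); print(status.current_time(),status.current_joints())
print(status.current_wrist_force())
E
```

```text
([0.6010926480553214, 0.027627956078433977, 0.270819997094561], [-2.2648179494566874, 1.5685034587034736, -0.7169056839473715])
4.8583 [ 0.10875691  0.34401731 -0.77371532  1.51500251  0.24375636  1.38451088
  0.86726796]
[ 0.86198398 -0.02416476  0.29626007]
```

View pics/wh1.png

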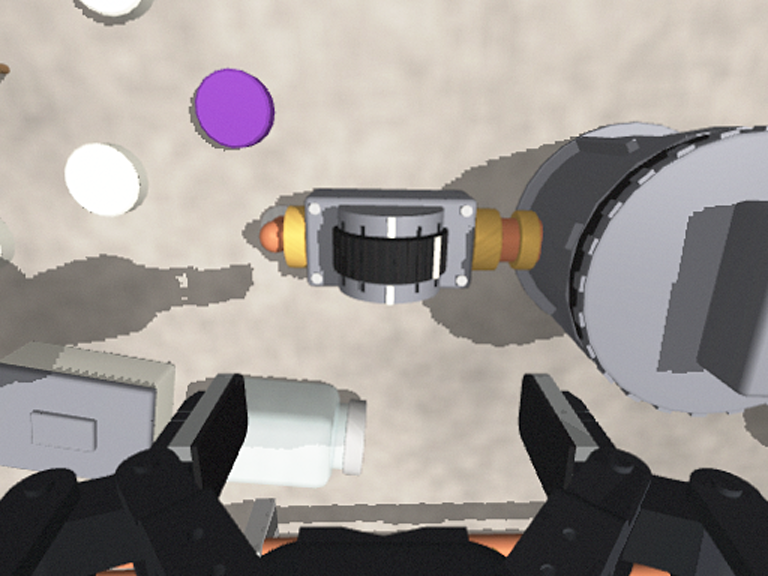

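View pics/wh2.png

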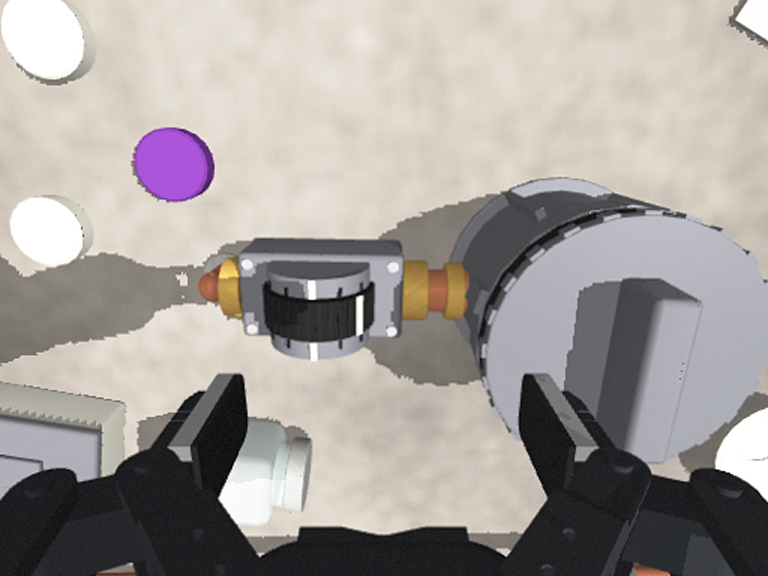

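View pics/li1.png

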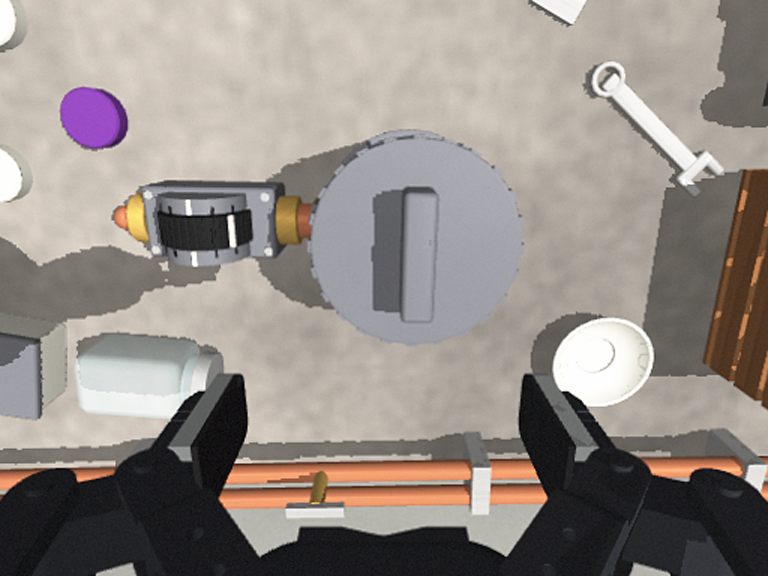

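View pics/li2.png

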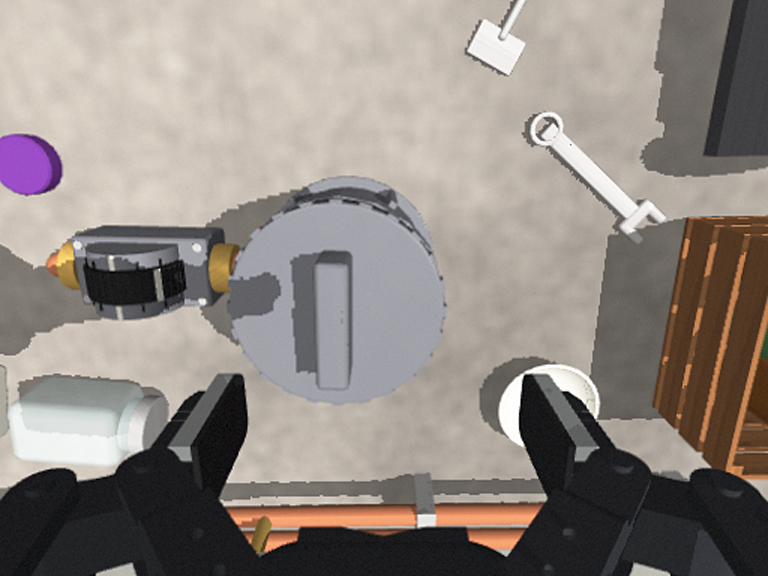

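```bash
python3 - <<'E'
import cv2,numpy as np
o=[]
for f,(x0,y0) in (('wh1',(190,120)),('wh2',(140,155))):
    a=cv2.imread(f'pics/raw_{f}.png')[y0:y0+90,x0:x0+130]; o.append(cv2.resize(a,None,fx=3,fy=3,interpolation=cv2.INTER_CUBIC))
for f,(x0,y0) in (('li1',(200,80)),('li2',(145,110))):
    a=cv2.imread(f'pics/raw_{f}.png')[y0:y0+160,x0:x0+160]; o.append(cv2.resize(a,(390,310),interpolation=cv2.INTER_CUBIC))
cv2.imwrite('pics/zz.png',np.vstack([np.hstack(o[:2]),np.hstack(o[2:])]))
E
```

```text
(no output)
```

View pics/zz.png

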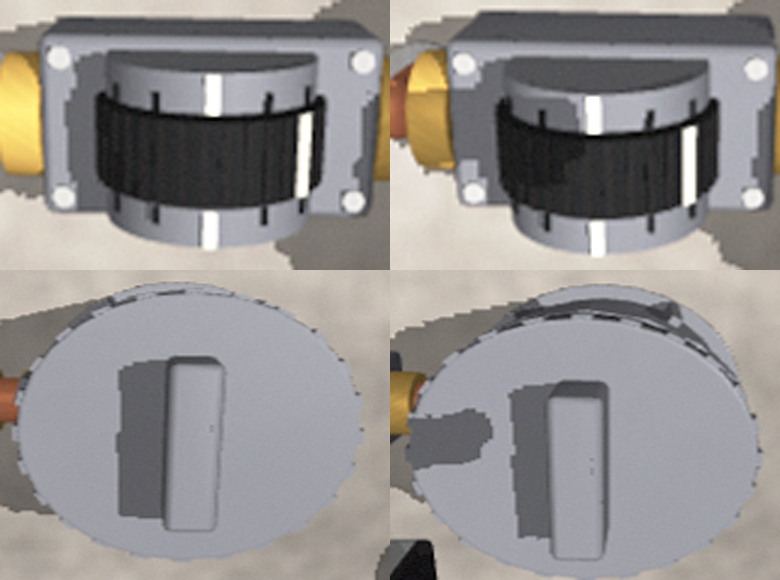

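```bash
python3 - <<'E'
from h import *
def t(n,f1,p1,f2,p2):
    X,e=tri([wray(p1,wp(f1)),wray(p2,wp(f2))]); print(n,X.round(4),np.round(e,4)); return X
a=t('mk near','wh1',(190+212/3,120+75/3),'wh2',(140+202/3,155+96/3))
b=t('mk far','wh1',(190+210/3,120+250/3),'wh2',(140+207/3,155+256/3))
print((a+b)/2,b-a,np.arctan2((b-a)[1],(b-a)[0]))
L1=lambda p:(200+p[0]/2.4375,80+p[1]/1.9375);L2=lambda p:(145+p[0]/2.4375,110+p[1]/1.9375)
c=t('bar near','li1',L1((194,96)),'li2',L2((189,127)));d=t('bar far','li1',L1((191,259)),'li2',L2((187,288)))
print((c+d)/2,d-c,np.arctan2((d-c)[1],(d-c)[0]))
E
```

```text
mk near [0.5755 0.0345 0.1   ] [0. 0.]
mk far [0.6331 0.0328 0.1013] [0.0002 0.0002]
[0.60431308 0.03366791 0.1006794 ] [ 0.05759464 -0.00172812  0.00129151] -0.029995944401383277
bar near [0.5672 0.2255 0.1626] [0.0007 0.0007]
bar far [0.6554 0.2226 0.1808] [0.0001 0.0001]
[0.61129205 0.22403328 0.17170788] [ 0.08823679 -0.00288675  0.01817905] -0.032704315597387956
```

```bash
cat >> h.py <<'E'
YAW=-0.030
W=np.array([.6043,.0337,.104])
U=np.array([np.cos(YAW),np.sin(YAW),0]);V=np.array([-np.sin(YAW),np.cos(YAW),0])
Z=np.array([0,0,1.])
E
python3 - 2>/dev/null <<'E'
from h import *
L1=lambda p:(200+p[0]/2.4375,80+p[1]/1.9375);L2=lambda p:(145+p[0]/2.4375,110+p[1]/1.9375)
for f,p,q in (('li1',L1((194,96)),L1((191,259))),('li2',L2((189,127)),L2((187,288)))):
    X=[c+d*(.181-c[2])/d[2] for c,d in (wray(p,wp(f)),wray(q,wp(f)))]
    print(f,X,(X[0]+X[1])/2)
env.move_gripper(0.0)
env.move_to(W+V*.014+Z*.08,down(YAW))
print(status.current_width(),env.tcp_to_tips)
env.move_l(W+V*.014+Z*.035,vel=.1)
f0=status.current_wrist_force();print(f0)
r=env.move_l(W+V*.014-Z*.005,vel=.02,force_limit=5)
print(r,status.current_ee_pos(),status.current_wrist_force()-f0)
env.dwell(.3);print(status.current_ee_pos(),status.current_wrist_force()-f0)
E
```

```text
li1 [array([0.56412187, 0.22370081, 0.181     ]), array([0.65538034, 0.22261585, 0.181     ])] [0.6097511  0.22315833 0.181     ]
li2 [array([0.56264759, 0.22800568, 0.181     ]), array([0.65523282, 0.22258121, 0.181     ])] [0.60894021 0.22529344 0.181     ]
0.0002874055936356073 0.019
[0.16939272 0.0996829  0.34368874]
True [0.60474882 0.04853314 0.12173681] [-1.20154662  1.28314054  4.18356641]
[0.60474253 0.04850226 0.12165153] [-1.91065739  0.82007265  5.62737828]
```

```bash
cat >> h.py <<'E'
def stroke(s0,s1,f=6,n=6,ztop=None,verbose=True):
    """press at offset s0 along V, stroke to s1 with force regulated on z, lift"""
    env.move_l(W+V*s0+Z*.032,vel=.12); env.dwell(.15)
    f0=np.array(status.current_wrist_force())
    env.move_l(W+V*s0-Z*.003,vel=.02,force_limit=f-1); env.dwell(.1)
    z=W[2]*0+status.current_ee_pos()[2]; out=[]
    step=(s1-s0)/n; tgt=z
    for i in range(n):
        fz=(np.array(status.current_wrist_force())-f0)
        tgt+= np.clip((fz[2]-f)*0.0001,-.0006,.0008)
        p=W+V*(s0+step*(i+1)); p[2]=tgt
        env.move_l(p,vel=.04); out.append(np.r_[fz.round(1),round(tgt-.019,4)])
    fz=(np.array(status.current_wrist_force())-f0); out.append(fz.round(1))
    if verbose: print(*out,sep='\n')
    p=np.array(status.current_ee_pos()); env.move_l(p+Z*.02,vel=.12)
E
python3 - 2>/dev/null <<'E'
from h import *
p=np.array(status.current_ee_pos()); env.move_l(p+Z*.015,vel=.12)
stroke(.014,-.014)
env.move_to(W+V*.0+Z*.166,down(YAW)); wshot('wh3',(120,80,376,272),3); print(status.current_time())
E
```

```text
[-1.3     0.7     5.4     0.1027]
[-1.8     0.4     6.9     0.1027]
[-3.1    -0.5     8.      0.1029]
[-3.      0.6     8.3     0.1032]
[-3.1    -0.6     7.4     0.1033]
[-2.     -1.3     6.8     0.1034]
[-0.9 -1.8  3.1]
12.8583
```

View pics/wh3.png

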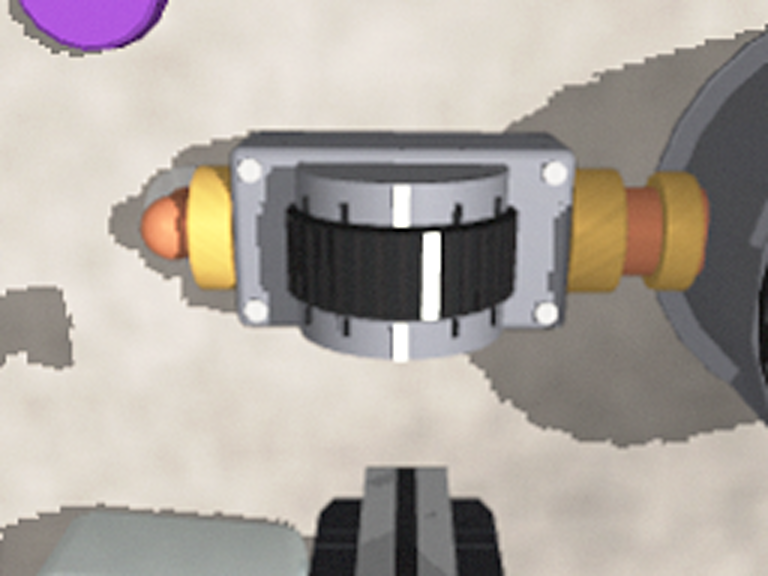

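The wheel follows the stroke: its line at (431,275) is now about 0.26 rad past the middle mark at (401,340). I'll keep stroking until it shuts.

```bash
python3 - 2>/dev/null <<'E'
from h import *
env.move_l(W+V*.014+Z*.05,vel=.2)
for k in range(3):
    stroke(.014,-.014,verbose=(k==2))
env.move_to(W+V*.0+Z*.166,down(YAW)); wshot('wh4',(120,80,376,272),3); print(status.current_time())
E
```

```text
[-0.2     0.7     4.7     0.1026]
[-0.4     3.2     5.9     0.1026]
[-0.5     4.3     5.8     0.1025]
[-0.3     5.8     7.5     0.1027]
[-1.2     4.7     6.1     0.1027]
[-0.8     3.8     6.6     0.1028]
[-0.4  2.8  5.2]
24.5
```

View pics/wh4.png

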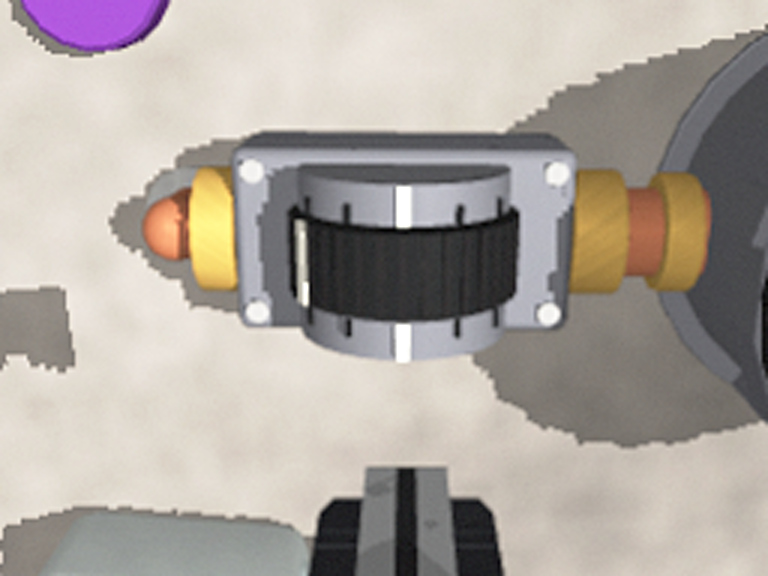

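The white line is at the end mark (302,262) away from the pot, and the stop resists with about 5 N, so the wheel is shut. Next is the lid.

```bash
cat >> h.py <<'E'
M=np.array([.6098,.2236,.120])
E
python3 - 2>/dev/null <<'E'
from h import *
env.move_l(W+Z*.18,vel=.25)
env.move_gripper(.06,20)
env.move_to(M+Z*.13,down(YAW))
env.move_l(M+Z*.07,vel=.15);env.dwell(.2)
f0=np.array(status.current_wrist_force())
env.move_l(M+Z*.049,vel=.05,force_limit=6);env.dwell(.1)
print(status.current_ee_pos(),status.current_wrist_force()-f0)
env.move_gripper(.01,20);env.dwell(.2)
print(status.current_width(),status.current_ee_pos(),status.current_wrist_force()-f0,status.current_wrist_torque())
wshot('g1');save('scene','g1s',(240,100,400,220),4)
E
```

```text
[0.60995627 0.22377397 0.1691551 ] [-0.09471197 -0.47177    -1.17687399]
0.023905990643083748 [0.60997931 0.22316912 0.16942849] [-1.26617128 -3.33343936  3.16574523] [-0.41825271  0.25862523 -0.09849546]
```

View pics/g1.png

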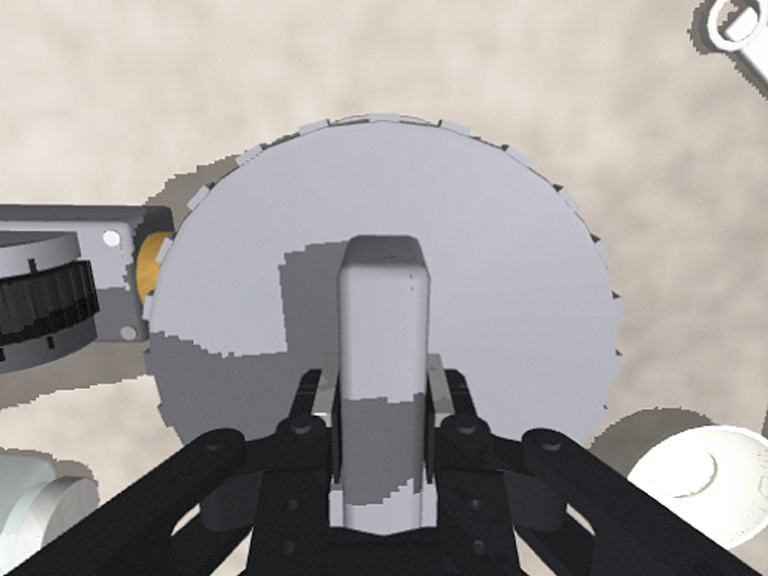

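View pics/g1s.png

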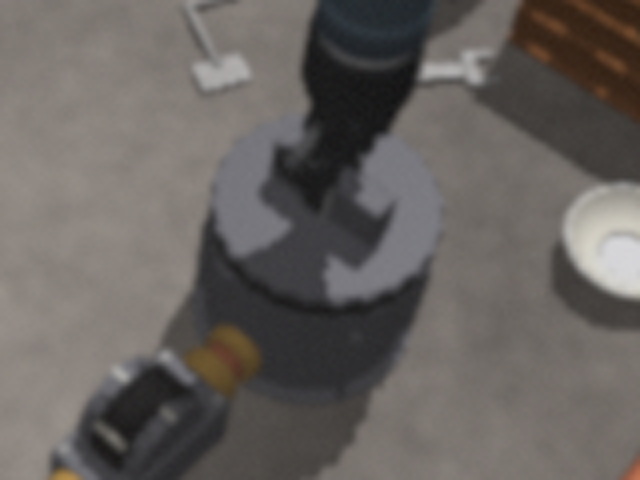

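```bash
sed -i 's/^M=.*/M=np.array([.6100,.2232,.120])/' h.py
python3 - 2>/dev/null <<'E'
from h import *
env.move_gripper(.01,90);env.dwell(.1)
p=np.array([M[0],M[1],status.current_ee_pos()[2]]);z0=p[2]
for dz in (0,.002,.004,.006,.0075,.0085):
    env.move_l(p-Z*dz,down(YAW),vel=.03);env.dwell(.1)
    print(dz,np.round(status.current_ee_pos(),4),np.round(status.current_wrist_force(),1),np.round(status.current_wrist_torque(),2))
    if status.current_wrist_force()[2]>17: break
E
```

```text
0 [0.61   0.2232 0.1691] [-1.7 -1.9  5.6] [-0.62  0.29 -0.22]
0.002 [0.61   0.2232 0.1676] [-2.2 -3.   7.3] [-0.71  0.48 -0.2 ]
0.004 [0.61   0.2232 0.1661] [-2.3 -3.   7.9] [-0.76  0.63 -0.27]
0.006 [0.6101 0.2232 0.1646] [-3.1 -3.8 10.8] [-0.82  0.83 -0.25]
0.0075 [0.61   0.2232 0.1635] [-3.8 -3.8 11.4] [-0.93  0.93 -0.29]
0.0085 [0.6101 0.2232 0.1628] [-5.3 -4.8 12.2] [-0.92  1.   -0.18]
```

```bash
python3 - 2>/dev/null <<'E'
from h import *
p=np.array([M[0],M[1],.1691])-Z*.0095
env.move_l(p,down(YAW),vel=.03)
for a in (5,15,30,45,60,70,75,78):
    env.move_l(p,down(YAW+np.radians(a)),vel=.02) if 0 else env.move_to(p,down(YAW+np.radians(a)))
    R=rpy(status.current_eef_rot()); z=R[:,2]; ang=np.degrees(np.arctan2(-z[0],z[1])-YAW)
    print(a,round(ang,1),np.round(status.current_ee_pos(),4),np.round(status.current_wrist_force(),1),np.round(status.current_wrist_torque(),2),round(status.current_width(),4),status.current_time())
    if abs(status.current_wrist_torque()[2])>3: break
E
```

```text
5 5.0 [0.6112 0.2242 0.1626] [-3.  -4.1 13.3] [-0.82  0.69 -0.05] 0.0229 31.1833
15 15.2 [0.6121 0.2249 0.163 ] [-0.3 -2.6 12. ] [-0.74  0.56  0.48] 0.0228 31.4583
30 30.2 [0.6124 0.2248 0.163 ] [-0.5 -2.4 12.8] [-0.78  0.39  0.41] 0.0227 31.8
45 45.1 [0.6124 0.2243 0.1629] [-0.7 -3.4 11.8] [-0.77  0.42  0.34] 0.0227 32.1417
60 60.1 [0.6125 0.2244 0.1629] [ 0.9 -3.2 11.5] [-0.78  0.39  0.49] 0.0225 32.4833
70 70.2 [0.6125 0.2246 0.1629] [ 0.4 -3.1 12.8] [-0.74  0.31  0.5 ] 0.0229 32.7583
75 75.0 [0.6125 0.2246 0.163 ] [-0.4 -2.  12.8] [-0.77  0.4  -0.  ] 0.023 33.0083
78 77.9 [0.6118 0.2247 0.1631] [-2.4 -2.8 14. ] [-0.72  0.68 -0.62] 0.023 33.2583
```

```bash
python3 - 2>/dev/null <<'E'
from h import *
A=down(YAW+np.radians(75.5))
p=np.array([.6115,.2245,.163])
env.move_to(p,A)
print(np.round(status.current_ee_pos(),4),np.round(status.current_wrist_force(),1),np.round(status.current_wrist_torque(),2))
for dz in (.006,.012,.02,.03,.05,.07):
    env.move_l(p+Z*dz,A,vel=.06)
    print(dz,np.round(status.current_ee_pos(),4),np.round(status.current_wrist_force(),1),round(status.current_width(),4))
    if status.current_wrist_force()[2]<-12: break
save('scene','u1',(200,60,400,240),4)
E
```

```text
[0.612  0.225  0.1652] [-3.5 -4.8 11.5] [-0.88  0.68  0.1 ]
0.006 [0.612  0.2249 0.17  ] [-0.5 -3.   7.1] 0.023
0.012 [0.6107 0.2249 0.1738] [ 0.2 -0.7 -1.7] 0.0227
0.02 [0.6114 0.2251 0.1832] [-0.2  0.7 -3. ] 0.0228
0.03 [0.6119 0.2249 0.1938] [ 0.4 -0.4 -3. ] 0.0226
0.05 [0.6118 0.2248 0.2137] [-0.4 -0.3 -2.6] 0.0224
0.07 [0.6117 0.2247 0.2337] [-0.1  0.6 -2.7] 0.0224
```

View pics/u1.png

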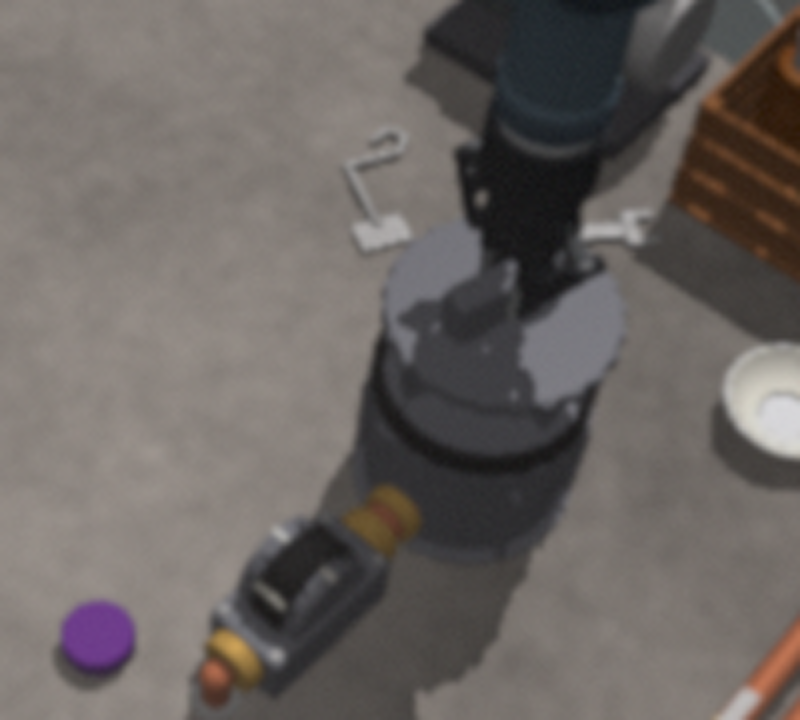

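The lid is off, with the dark seal ring visible on the pot at (480,440) and the wheel unchanged. I'll set it down on free floor near (0.42, 0.06).

```bash
python3 - 2>/dev/null <<'E'
from h import *
A=down(YAW+np.radians(75.5))
for p in [(195,378),(152,408),(170,340)]: print(atz('top',(p[0]/1.5,p[1]/1.5),.005))
print(inverse_kinematics((.42,.06,.063),A))
env.move_l((.6117,.2248,.255),A,vel=.15)
env.move_to((.42,.06,.20),A)
print(np.round(status.current_ee_pos(),4),round(status.current_width(),4))
env.move_l((.42,.06,.085),A,vel=.15);env.dwell(.1)
print(env.move_l((.42,.06,.055),A,vel=.03,force_limit=3))
env.dwell(.1)
print(np.round(status.current_ee_pos(),4),status.current_eef_rot(),np.round(status.current_wrist_force(),1))
q=np.array(status.current_ee_pos()); 
env.move_gripper(.05,60); env.dwell(.1);print(np.round(status.current_ee_pos(),4))
json.dump([list(map(float,status.current_ee_pos())),q.tolist()],open('lidplace.json','w'))
env.move_l(q+Z*.12,vel=.2); print(status.current_time())
save('top','t1',scale=1.5); save('scene','s1',scale=1.5)
E
```

```text
[0.40772198 0.36427195 0.005     ]
[0.34855455 0.44881793 0.005     ]
[0.48556764 0.41772117 0.005     ]
[ 0.70401493  0.46470738 -1.04136405  2.21806943  0.59084695  0.76753484
  2.12159794]
[0.4216 0.0608 0.201 ] 0.023
True
[0.4198 0.0598 0.0635] [ 0.62281374  1.57002298 -2.80199717] [-1.  -0.3  4.9]
[0.4182 0.0592 0.0627]
39.9833
```

View pics/t1.png

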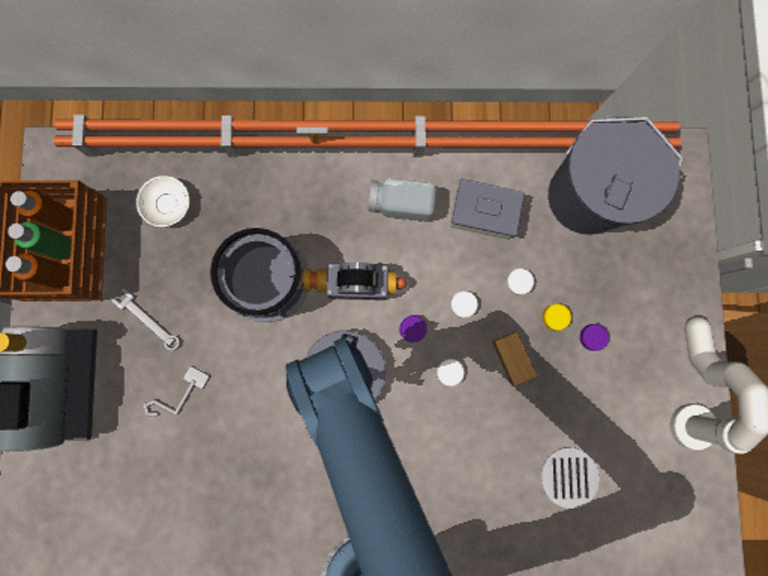

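View pics/s1.png

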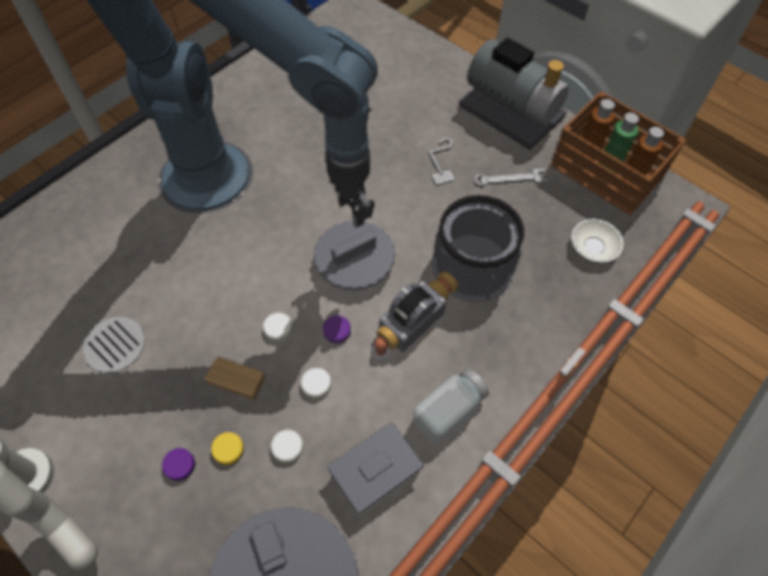

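```bash
python3 - 2>/dev/null <<'E'
from h import *
for n,p,s in (('A',(464,304),(315,382)),('B',(520,281),(286,446)),('C',(450,372),(277,327))):
    print(n,atz('top',(p[0]/1.5,p[1]/1.5),.02),atz('scene',(s[0]/1.5,s[1]/1.5-1),.02))
A0=down(0)
env.move_gripper(.085,60)
env.move_l((.42,.06,.30),vel=.25)
env.move_to((.556,-.19,.20),A0); wshot('ta1',scale=1.5)
E
```

```text
A [ 0.55433219 -0.18990734  0.02      ] [ 0.55716724 -0.18820332  0.02      ]
B [ 0.60189688 -0.30923439  0.02      ] [ 0.60529283 -0.30866296  0.02      ]
C [ 0.41483331 -0.15719284  0.02      ] [ 0.420374   -0.15722439  0.02      ]
```

View pics/ta1.png

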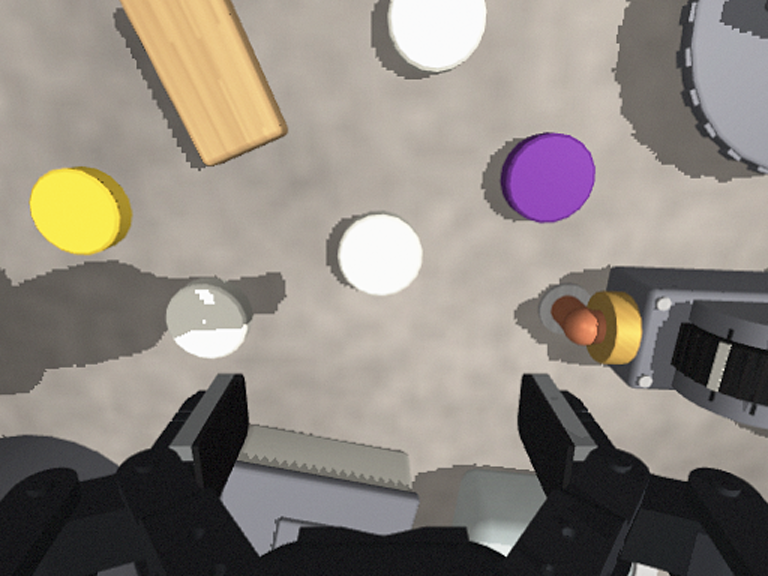

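The wrist view shows tablet A at (381,254), B at (206,320) and C at (437,22), all plain white discs. The purple one at (548,177) and the yellow one at (80,210) are the look-alikes to leave.

```bash
cat >> h.py <<'E'
def wz(px,fn,z,s=1.5):
    c,d=wray((px[0]/s,px[1]/s),wp(fn)); return c+d*(z-c[2])/d[2]
MT=np.array([.6117,.2248])
def pick(xy,yaw=0.,z=.023,f=60):
    A=down(yaw)
    env.move_to((xy[0],xy[1],.09),A)
    env.move_l((xy[0],xy[1],z),A,vel=.12,force_limit=8)
    print('at',np.round(status.current_ee_pos(),4),np.round(status.current_wrist_force(),1))
    env.move_gripper(.03,f); env.dwell(.1)
    print('w',round(status.current_width(),4),np.round(status.current_ee_pos(),4))
    env.move_l((xy[0],xy[1],.30),A,vel=.3); print('w up',round(status.current_width(),4))
E
python3 - 2>/dev/null <<'E'
from h import *
for n,p in (('A',(381,254)),('B',(206,320))): print(n,wz(p,'ta1',.02))
xy=wz((381,254),'ta1',.02)[:2]
pick(xy); wshot('ta2')
E
```

```text
A [ 0.55516559 -0.18735648  0.02      ]
B [ 0.60227637 -0.30708832  0.02      ]
at [ 0.556  -0.1874  0.0236] [0.9 0.7 0.6]
w 0.0531 [ 0.5564 -0.1878  0.0248]
w up 0.0533
```

View pics/ta2.png

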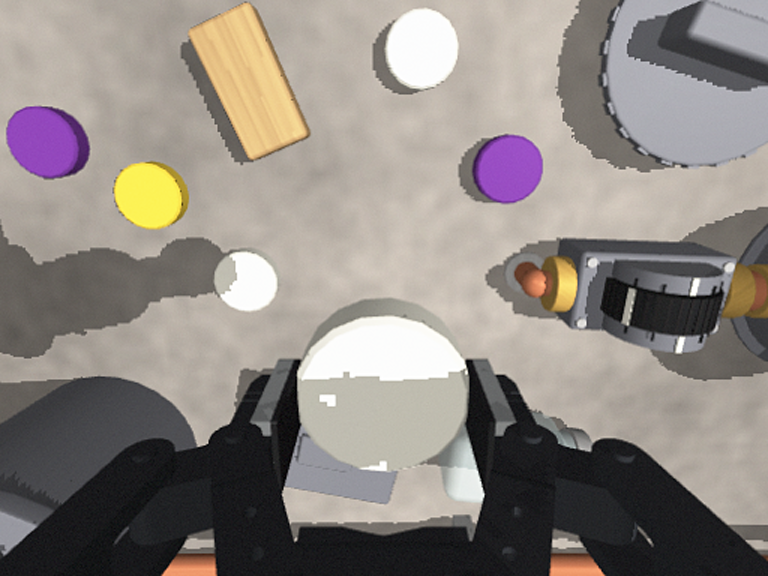

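Tablet A is held, and all the others lie where they did. Next, into the pot.

```bash
cat >> h.py <<'E'
def drop(off,yaw=0.,zt=.105,op=.066):
    A=down(yaw); x,y=MT+np.array(off)
    env.move_to((x,y,.26),A); w=status.current_width(); print('w over',round(w,4),np.round(status.current_ee_pos(),4))
    f0=np.array(status.current_wrist_force())
    print('touch',env.move_l((x,y,zt),A,vel=.12,force_limit=8),np.round(status.current_ee_pos(),4))
    env.move_gripper(op,60); env.dwell(.3)
    env.move_l((x,y,.27),A,vel=.25)
E
python3 - 2>/dev/null <<'E'
from h import *
print('B',wz((246,280),'ta2',.02),'C',wz((421,48),'ta2',.02))
drop((-.02,0)); wshot('d1',scale=1.5); print(status.current_time())
E
```

```text
B [ 0.6022232  -0.30649427  0.02      ] C [ 0.416514   -0.15648422  0.02      ]
w over 0.0532 [0.5927 0.2225 0.2597]
touch False [0.5924 0.2253 0.1061]
49.6417
```

View pics/d1.png

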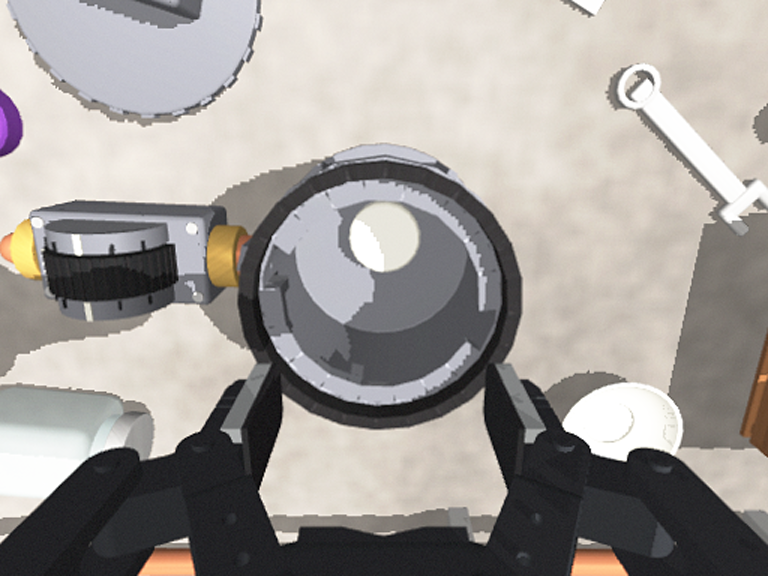

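Tablet A lies flat on the pot floor at (384,236). I'll refine the mouth centre from the seal ring, then pick C.

```bash
python3 - 2>/dev/null <<'E'
from h import *
L,R=wz((240,293),'d1',.135),wz((521,287),'d1',.135);T,B=wz((380,162),'d1',.135),wz((381,428),'d1',.135)
print(L,R,(L+R)/2,np.linalg.norm(L-R),T,B,(T+B)/2,np.linalg.norm(T-B))
env.move_gripper(.085,60)
env.move_to((.42,-.156,.20),down(0)); wshot('tc1')
E
```

```text
[0.60149717 0.14360184 0.135     ] [0.59762967 0.30390122 0.135     ] [0.59956342 0.22375153 0.135     ] 0.1603460234746416 [0.52863695 0.22369904 0.135     ] [0.69159542 0.22424854 0.135     ] [0.61011618 0.22397379 0.135     ] 0.16295939917784386
```

View pics/tc1.png

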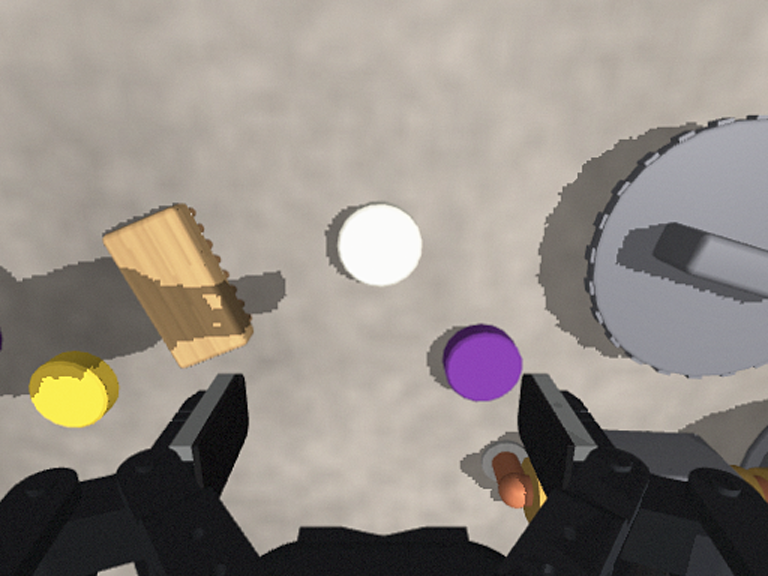

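Tablet C is clear of its neighbours at (380,244), so I'll pick it.

```bash
python3 - 2>/dev/null <<'E'
from h import *
xy=wz((380,244),'tc1',.02)[:2];print(xy)
pick(xy)
drop((.018,-.018)); wshot('d2'); print(status.current_time())
env.move_gripper(.085,60)
env.move_to((.602,-.307,.20),down(0)); wshot('tb1')
E
```

```text
[ 0.4148939  -0.15546125]
at [ 0.4163 -0.1559  0.0242] [0.7 0.  0.7]
w 0.0532 [ 0.4157 -0.156   0.0245]
w up 0.0533
w over 0.0532 [0.6304 0.2046 0.2597]
touch True [0.6264 0.207  0.1217]
58.35
```

View pics/d2.png

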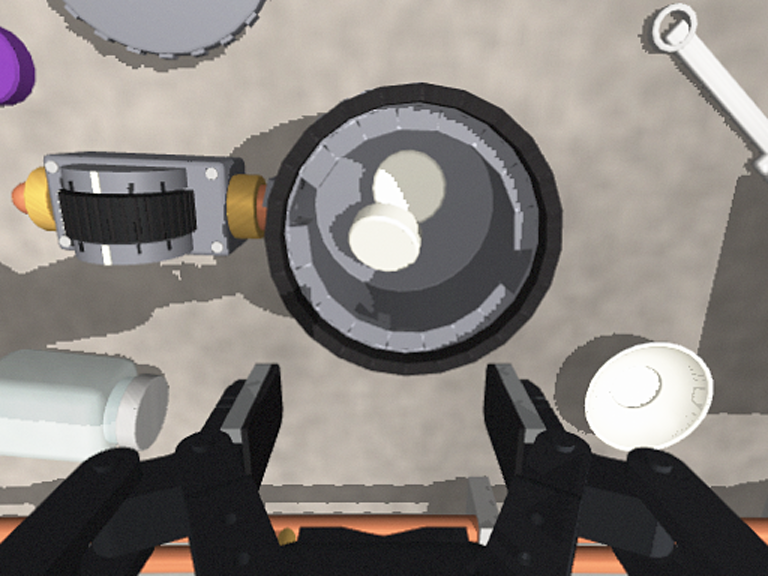

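View pics/tb1.png

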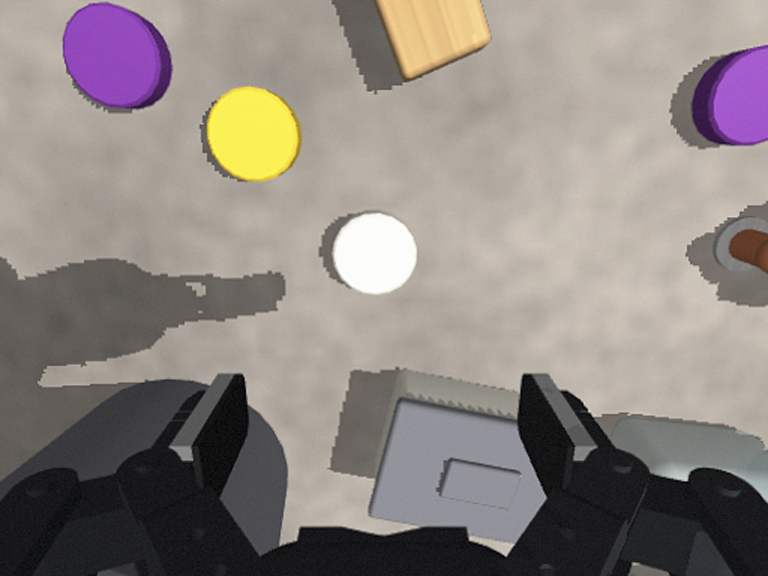

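```bash
python3 - 2>/dev/null <<'E'
from h import *
for p in [(550,195),(560,218),(580,230),(600,233)]: print('bin base',atz('top',(p[0]/1.5,p[1]/1.5),0).round(3))
for p in [(572,165),(590,200),(625,222),(680,165)]: print('bin top',[atz('top',(p[0]/1.5,p[1]/1.5),h).round(3)[:2] for h in (.2,.3)])
for p in [(287,470),(270,415),(220,382)]: print('tb1',[wz(p,'tb1',h).round(3)[:2] for h in (0,.1,.2)])
for p in [(453,205),(460,232),(518,238)]: print('tin',atz('top',(p[0]/1.5,p[1]/1.5),.063).round(3))
print('B',wz((375,253),'tb1',.02))
E
```

```text
bin base [ 0.793 -0.388  0.   ]
bin base [ 0.742 -0.408  0.   ]
bin base [ 0.715 -0.45   0.   ]
bin base [ 0.708 -0.494  0.   ]
bin top [array([ 0.791, -0.363]), array([ 0.756, -0.324])]
bin top [array([ 0.725, -0.392]), array([ 0.697, -0.351])]
bin top [array([ 0.684, -0.454]), array([ 0.66 , -0.406])]
bin top [array([ 0.791, -0.563]), array([ 0.756, -0.504])]
tb1 [array([ 0.793, -0.38 ]), array([ 0.709, -0.357]), array([ 0.626, -0.333])]
tb1 [array([ 0.74 , -0.391]), array([ 0.673, -0.364]), array([ 0.606, -0.337])]
tb1 [array([ 0.711, -0.427]), array([ 0.653, -0.389]), array([ 0.595, -0.351])]
tin [ 0.754 -0.165  0.063]
tin [ 0.697 -0.178  0.063]
tin [ 0.685 -0.297  0.063]
B [ 0.60277561 -0.30783608  0.02      ]
```

Tablet B is clear at (375,253). The bin and tin are more than 7 cm away, so I'll pick it.

```bash
python3 - 2>/dev/null <<'E'
from h import *
xy=wz((375,253),'tb1',.02)[:2]
pick(xy)
drop((0,.012),zt=.11); wshot('d3'); print(status.current_time())
env.move_to((.50,.20,.33),down(0)); wshot('d4'); save('top','t2',scale=1.5)
E
```

```text
at [ 0.6029 -0.3076  0.0227] [ 0.5 -0.3  0.5]
w 0.0528 [ 0.6042 -0.3083  0.0248]
w up 0.053
w over 0.0531 [0.6129 0.2348 0.2598]
touch False [0.6124 0.2373 0.1112]
68.2
```

View pics/d3.png

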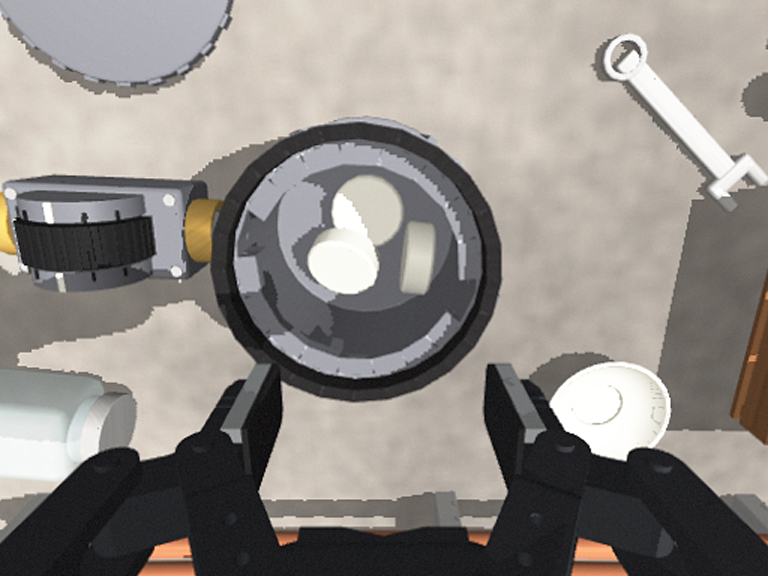

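View pics/t2.png

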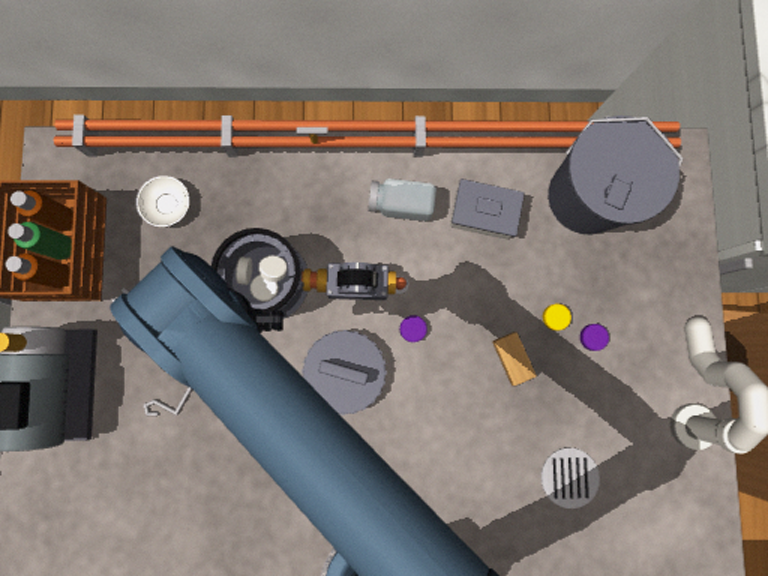

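All three tablets are in the pot and none is left on the floor. B stands on edge at the +y wall, (417,258) in d3, well below the plug. The lid is undisturbed at (346,371) in the top view. I'll regrasp it.

```bash
python3 - 2>/dev/null <<'E'
from h import *
A=down(YAW+np.radians(75.5)); q=np.array(json.load(open('lidplace.json'))[1]); print(q)
env.move_to((.42,.06,.30),A)
env.move_gripper(.05,90)
env.move_l((q[0],q[1],.16),A,vel=.25); wshot('l3')
E
```

```text
[0.41975981 0.05984685 0.06349686]
```

View pics/l3.png

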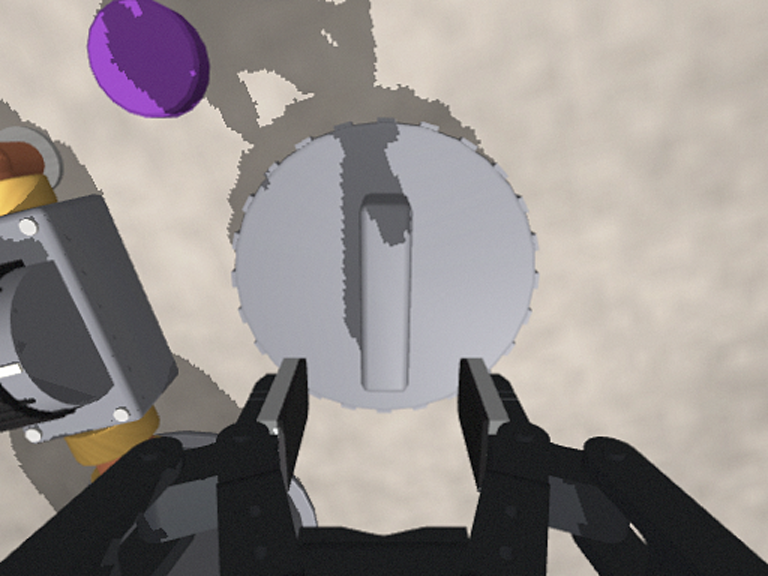

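The bar is aligned between the jaws: its top runs from (386,200) to (384,390) and the jaw centre is at about 384. Grip and lift.

```bash
python3 - 2>/dev/null <<'E'
from h import *
A=down(YAW+np.radians(75.5)); q=np.array(json.load(open('lidplace.json'))[1])
print(env.move_l(q+Z*.0,A,vel=.12,force_limit=8),np.round(status.current_ee_pos(),4))
env.move_gripper(.01,100); env.dwell(.2); print(round(status.current_width(),4),np.round(status.current_ee_pos(),4))
env.move_l(q+Z*.20,A,vel=.2); print(round(status.current_width(),4),np.round(status.current_wrist_force(),1))
c=np.array([.6110,.2242])
env.move_to((*c,.255),A)
env.move_l((*c,.20),A,vel=.1);env.dwell(.2)
print(round(status.current_width(),4),np.round(status.current_ee_pos(),4),np.round(status.current_wrist_force(),1))
wshot('l4'); save('scene','l4s',(200,60,400,240),4)
E
```

```text
False [0.4206 0.06   0.0642]
0.0226 [0.4205 0.0601 0.0645]
0.0224 [-0.1 -0.3 -2.8]
0.0227 [0.6118 0.2245 0.2012] [ 0.2  0.4 -2. ]
```

View pics/l4.png

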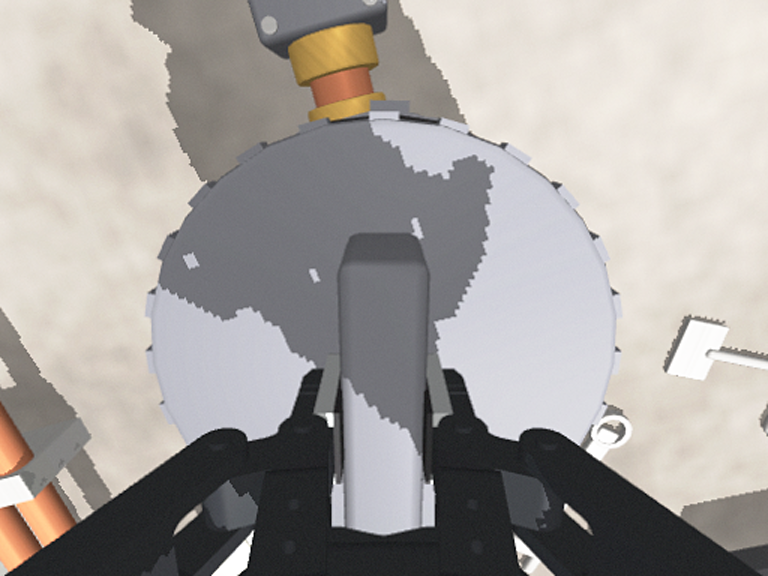

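View pics/l4s.png

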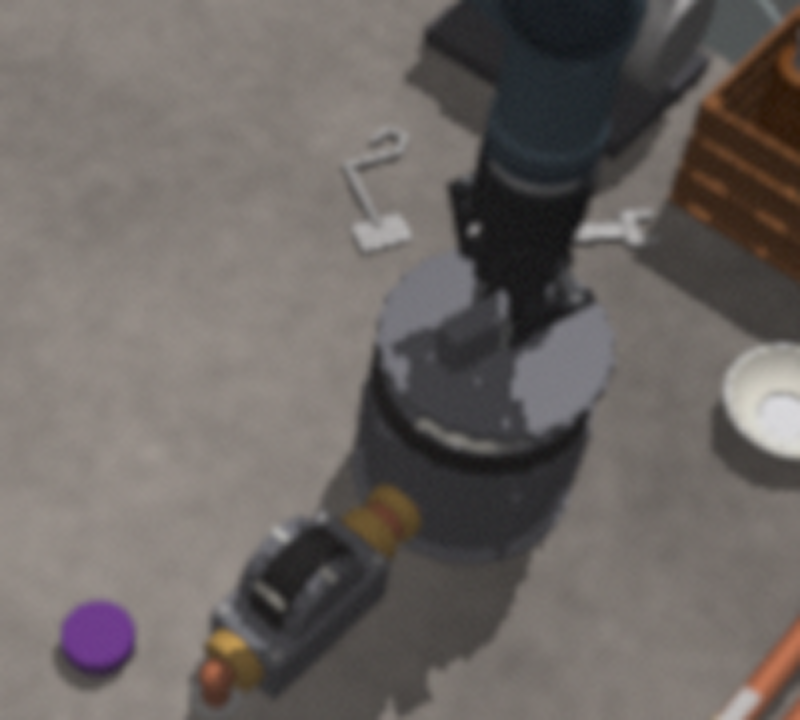

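The lid is held straight over the pot and the wheel line still sits at the shut end. I'll lower it now.

```bash
python3 - 2>/dev/null <<'E'
from h import *
A=down(YAW+np.radians(75.5)); c=np.array([.6110,.2242])
f0=np.array(status.current_wrist_force())
r=env.move_l((*c,.160),A,vel=.02,force_limit=4); env.dwell(.1)
print(r,np.round(status.current_ee_pos(),4),np.round(status.current_wrist_force()-f0,1),np.round(status.current_wrist_torque(),2))
if status.current_ee_pos()[2]<.176:
  for z in (.170,.168,.166,.164,.162,.160):
    env.move_l((*c,z),A,vel=.03); env.dwell(.05)
    print(z,np.round(status.current_ee_pos(),4),np.round(status.current_wrist_force()-f0,1),round(status.current_width(),4))
    if status.current_ee_pos()[2]<.1635 or status.current_wrist_force()[2]-f0[2]>18: break
E
```

```text
True [0.6109 0.2242 0.1718] [1.4 0.7 6.2] [ 0.17 -0.5   0.02]
0.17 [0.6109 0.2242 0.1703] [0.1 0.3 6.2] 0.0226
0.168 [0.611  0.2242 0.1687] [-2.7 -0.7  8.7] 0.0226
0.166 [0.611  0.2242 0.1672] [-3.2 -0.9 11.3] 0.0223
0.164 [0.611  0.2242 0.1657] [-5.1 -0.6 12.8] 0.0226
0.162 [0.611  0.2242 0.1642] [-4.9 -2.1 14.9] 0.0223
0.16 [0.611  0.2242 0.1628] [-5.7 -1.8 17.3] 0.0226
```

```bash
python3 - 2>/dev/null <<'E'
from h import *
p=np.array([.6110,.2242,.160])
for a in (70,60,45,30,15,8,3,0,-2):
    env.move_to(p,down(YAW+np.radians(a)))
    R=rpy(status.current_eef_rot()); z=R[:,2]; ang=np.degrees(np.arctan2(-z[0],z[1])-YAW)
    t=status.current_wrist_torque()
    print(a,round(ang,1),np.round(status.current_ee_pos(),4),np.round(status.current_wrist_force(),1),np.round(t,2),round(status.current_width(),4))
    if abs(t[2])>3: break
wshot('k1')
E
```

```text
70 70.0 [0.6122 0.2247 0.1633] [-2.9 -0.9 13.8] [-0.31  0.84 -0.01] 0.0222
60 59.9 [0.6127 0.225  0.1635] [-2.5 -1.2 13.1] [-0.17  0.7  -0.37] 0.0225
45 44.9 [0.6123 0.2251 0.1633] [-3.4 -0.4 13.5] [-0.19  0.71 -0.32] 0.0222
30 29.9 [0.6125 0.2252 0.1633] [-3.2 -0.1 14. ] [-0.23  0.62 -0.31] 0.0225
15 14.9 [0.6125 0.2251 0.1633] [-2.8  0.4 13.7] [-0.27  0.62 -0.33] 0.0227
8 8.0 [0.6126 0.225  0.1633] [-3.8 -0.1 15. ] [-0.3   0.69 -0.18] 0.0223
3 3.1 [0.6127 0.2249 0.1633] [-2.7  0.4 13.3] [-0.35  0.65  0.1 ] 0.0227
0 0.2 [0.6126 0.2249 0.1633] [-1.5  0.  14.6] [-0.32  0.64  0.46] 0.0226
-2 -1.7 [0.6125 0.2236 0.1633] [-3.5 -2.8 14.3] [-0.56  0.76  1.03] 0.0225
```

View pics/k1.png

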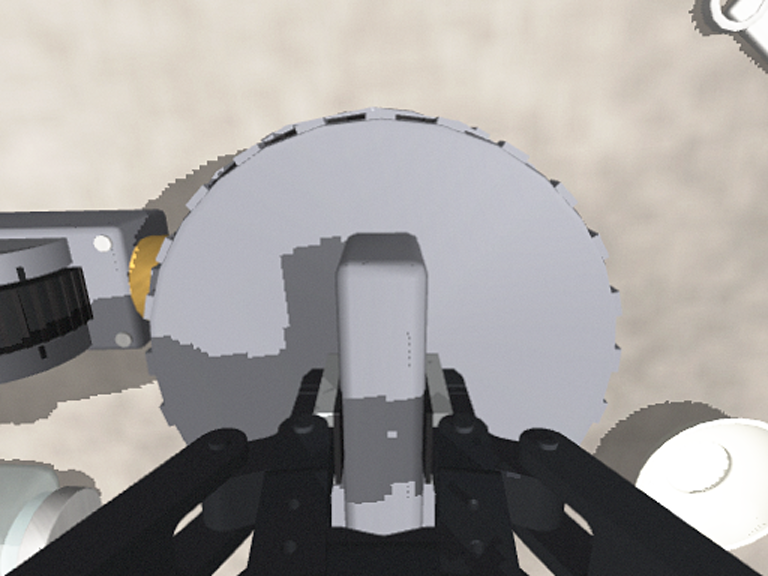

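The stop torque built up at 0 deg. I'll let the lid rise and tug it gently to test the lock.

```bash
python3 - 2>/dev/null <<'E'
from h import *
A=down(YAW)
c=[.6115,.2242]
for z in (.163,.166,.169,.171,.173,.175):
    env.move_l((*c,z),A,vel=.03); env.dwell(.05)
    f=status.current_wrist_force()
    print(z,np.round(status.current_ee_pos(),4),np.round(f,1),np.round(status.current_wrist_torque(),2),round(status.current_width(),4))
    if f[2]<-9: break
env.move_l((*c,.1695),A,vel=.03); env.dwell(.1)
print(np.round(status.current_ee_pos(),4),np.round(status.current_wrist_force(),1))
E
```

```text
0.163 [0.6128 0.2238 0.1654] [-2.6 -1.  11.1] [-0.31  0.56 -0.17] 0.0226
0.166 [0.6128 0.2237 0.1679] [ 0.7 -0.7  8.1] [-0.33  0.33 -0.2 ] 0.0224
0.169 [0.6128 0.2237 0.1703] [ 0. -1.  7.] [-0.26  0.02 -0.24] 0.0225
0.171 [0.6127 0.2237 0.1707] [ 5.5 -0.1 -1. ] [-0.04 -1.06 -0.3 ] 0.0225
0.173 [0.6127 0.2237 0.1708] [ 9.2  1.1 -8.8] [ 0.21 -1.8  -0.27] 0.0223
0.175 [0.6127 0.2237 0.1708] [ 13.    1.  -16.8] [ 0.47 -2.41 -0.2 ] 0.0224
[0.6126 0.2237 0.1702] [ 4.9 -1.5  1.4]
```

The lid stays at z 0.1708 against a 17 N pull, so it is locked. Releasing it and checking.

```bash
python3 - 2>/dev/null <<'E'
from h import *
env.move_gripper(.05,60); env.dwell(.2); print(np.round(status.current_ee_pos(),4),np.round(status.current_wrist_force(),1))
p=np.array(status.current_ee_pos()); env.move_l(p+Z*.1,vel=.15)
env.move_to((.60,.20,.38),down(-.02)); wshot('k2'); 
env.move_gripper(0.,60)
env.move_to(W+Z*.166,down(YAW)); wshot('k3',(120,80,376,272),3); print(status.current_time())
E
```

```text
[0.6111 0.2243 0.1693] [ 0.8 -0.3 -0.4]
87.6417
```

View pics/k2.png

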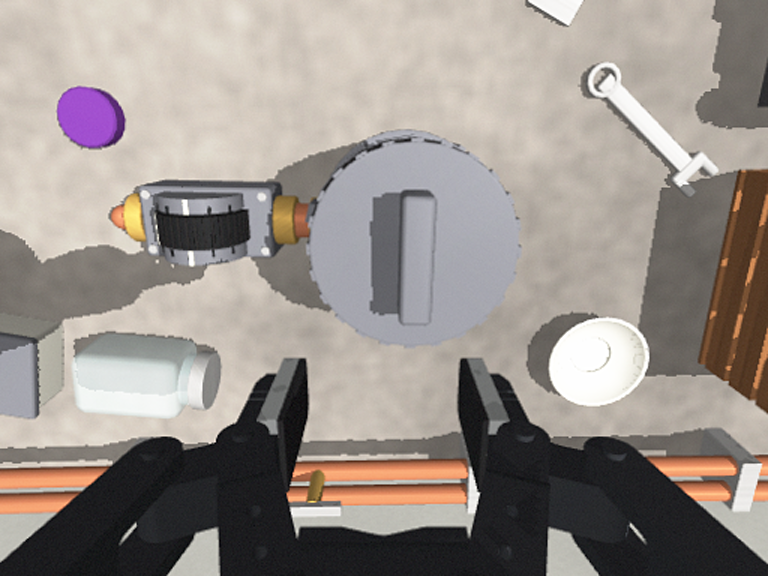

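View pics/k3.png

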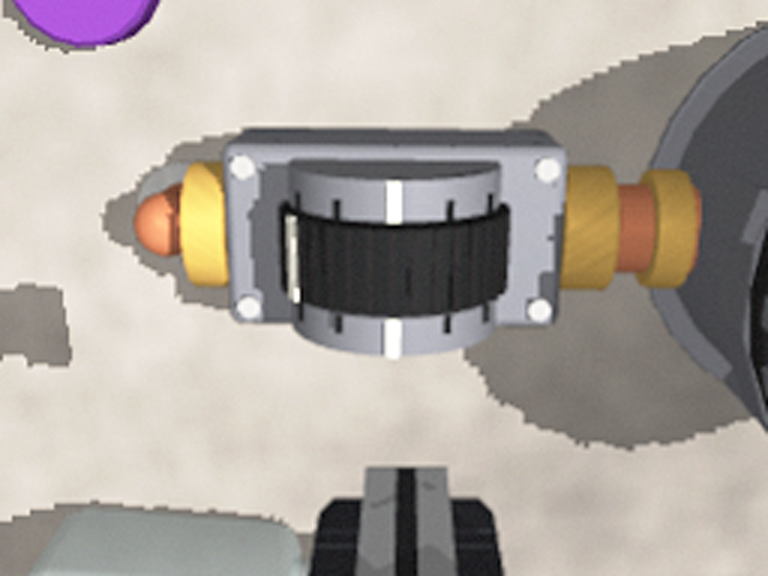

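The lid sits as it did at the start: the bar runs (418,190)-(415,325), the same slope as before unlocking. The wheel line is at the shut end (292,262). Now I'll roll the wheel up.

```bash
python3 - 2>/dev/null <<'E'
from h import *
env.move_l(W-V*.014+Z*.05,vel=.2)
stroke(-.014,.014)
env.move_to(W+Z*.166,down(YAW)); wshot('k4',(120,80,376,272),3); print(status.current_time())
E
```

```text
[-1.7     1.7     4.2     0.1033]
[-2.7    -0.3     5.7     0.1033]
[-3.3    -1.1     7.1     0.1034]
[-2.4    -0.1     6.4     0.1034]
[-2.5    -0.5     6.4     0.1035]
[-1.2     1.2     4.2     0.1033]
[-0.2  2.   0.1]
92.35
```

View pics/k4.png

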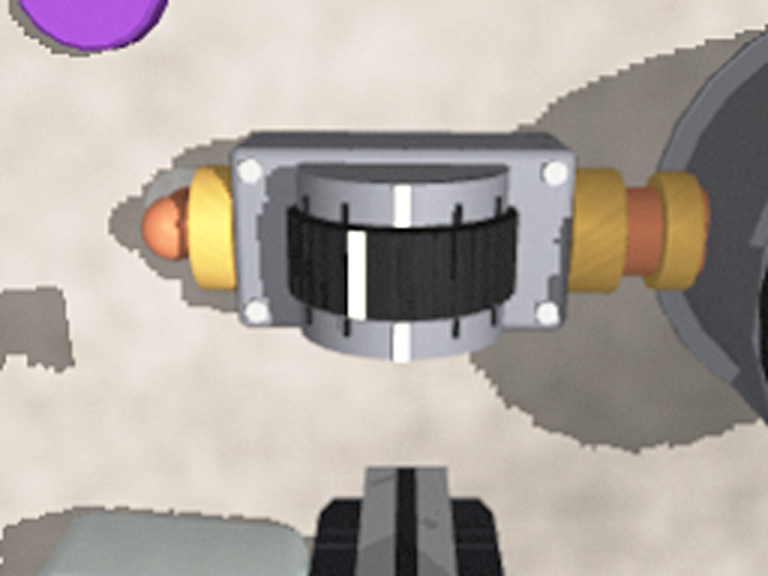

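The line at (357,275) is 45 px short of the middle mark (402), which is about 0.40 rad or 16 mm of rim.

```bash
python3 - 2>/dev/null <<'E'
from h import *
env.move_l(W-V*.008+Z*.05,vel=.2)
stroke(-.008,.0075,n=4)
env.move_to(W+Z*.166,down(YAW)); wshot('k5',(120,80,376,272),3); print(status.current_time())
E
```

```text
[-0.4    -0.3     4.2     0.1039]
[0.2    1.6    1.5    0.1035]
[0.     0.2    3.7    0.1032]
[-0.6     0.1     5.4     0.1032]
[0.1 0.6 5.2]
96.4417
```

View pics/k5.png

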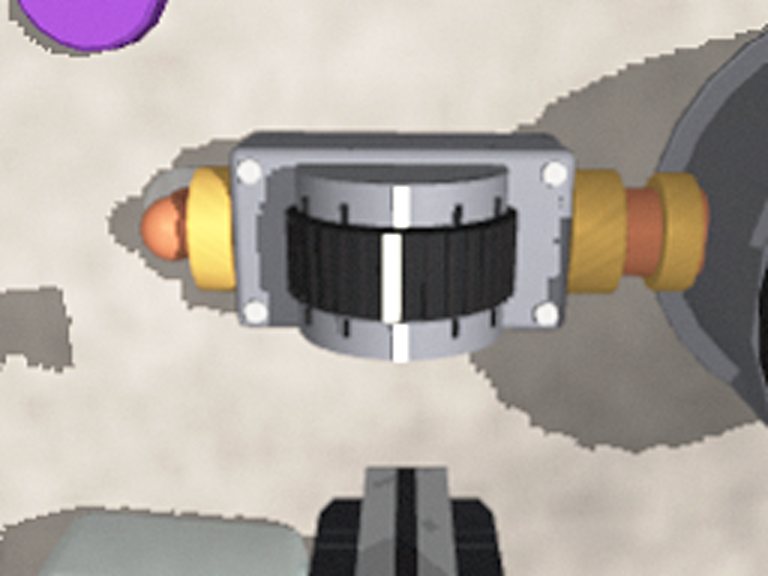

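The line at (392,275) is about 0.08 rad short of the mark at 401. That is inside tolerance, but I'll trim it by 3 mm.

```bash
python3 - 2>/dev/null <<'E'
from h import *
env.move_l(W-V*.002+Z*.05,vel=.2)
stroke(-.002,.0015,n=2)
env.move_to(W+Z*.166,down(YAW)); wshot('k6',(120,80,376,272),3); print(status.current_time())
E
```

```text
[-1.     -0.5     6.2     0.1041]
[ 0.2    -0.8     2.4     0.1038]
[-0.2 -2.2  5.2]
100.0167
```

View pics/k6.png

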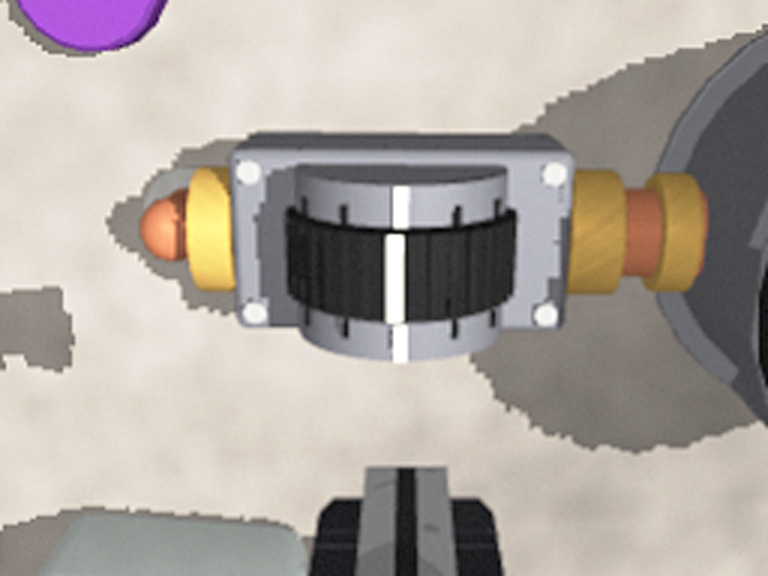

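The line at (395.5,275) against the mark at 400.5 is about 0.04 rad off, which is fine. One last overview before handing in.

```bash
python3 - 2>/dev/null <<'E'
from h import *
env.move_l(W+Z*.24,vel=.2)
env.move_to((.60,.20,.38),down(-.02)); wshot('k7')
env.move_to((.45,-.35,.40),down(0)); env.dwell(.5); save('top','t3',scale=1.5)
E
```

```text
(no output)
```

View pics/k7.png

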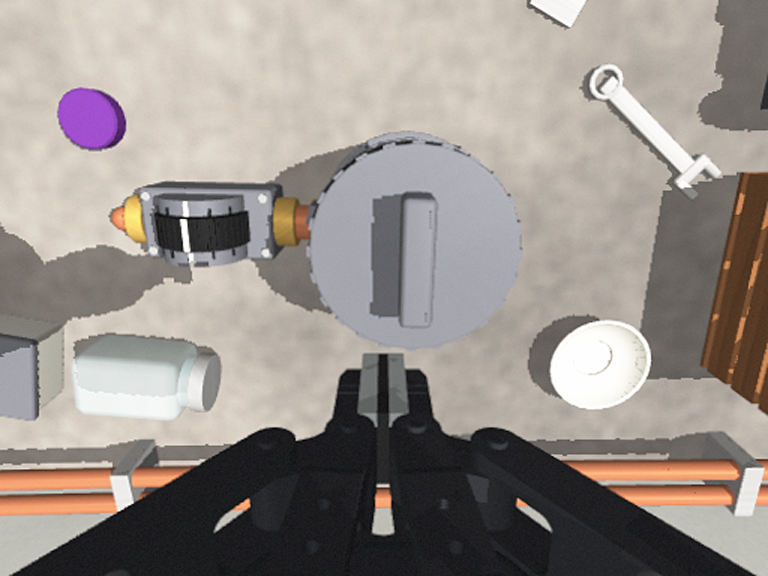

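View pics/t3.png

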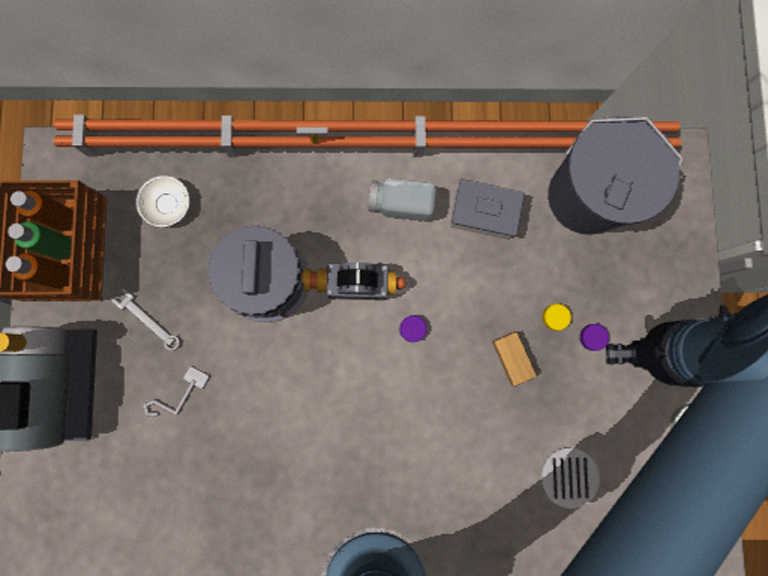

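```bash
python3 - 2>/dev/null <<'E'
from h import *
print(status.current_time(),np.round(status.current_wrist_force(),1)); order.job_done()
E
```

```text
103.9 [0.5 0.2 0.2]
the job is handed in; nothing more can be done
```

I refilled the doser and handed the job in at 103.9 s. All the steps were done in the required order, and the last checks raised no problems.

- **Wheel shut:** I rolled it shut first, until the line was at the end mark and the stop pushed back with about 5 N.
- **Lid off:** I pushed it down about 6.6 mm, turned it 75° and set it on free floor about 0.25 m from the mouth.
- **Tablets:** There were three white ones, and all are in the pot. When last seen, one lay flat, one rested partly on it, and one stood on edge against the +y wall. All were well below the lid's plug. The fingers lightly touched the rim while dropping the second one (the move stopped at its 8 N limit).
- **Lid back on:** It took about 14 N down and 75° clockwise to the stop. It sprang up and then held against a 17 N pull. In the final pictures the bar stands where it did at the start.
- **Wheel at the middle mark:** The line is about 0.04 rad short of the long mark, against a limit of 0.13.
- **Other things on the floor:** The final top view shows none of them visibly moved, and the arm was clear of everything.

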